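# Put three bench tools back in their own holders

### The arm

A 6-joint arm with a two-finger parallel gripper is mounted at the origin on the work surface. World frame = base frame: x ahead of the robot, y to its left, z up, the work surface at z = 0. Lengths are in m, angles in rad, forces in N, time in s.
With the tool pointing down it reaches from about 0.2 to 0.875 m from the base axis. Payload 3.4 kg.
Tool frame: the origin (TCP) lies midway between the tips of the shut fingers; the grasp point (between the pads) lies 19 mm behind it; z points along the fingers, y is the line along which they close (so a half turn about z gives the same grasp; the last joint's range is limited). The gripper opens to 94 mm and grips with 3 to 60 N. Pads are 16 mm wide; open, the fingers measure 119 mm over their backs; the gripper's body (75 mm by 177 mm) begins 78 mm behind the grasp point.
Start: joints at [-1.435, 0.276, 1.505, -0, 1.361, -0.121], TCP at [0.146, -0.556, 0.205] pointing down, gripper open.
Joint ranges: [-2.89, 2.89], [-0.75, 2.08], [0.22, 2.7], [-1.18, 4.32], [0.11, 2.71], [-2.7, 2.7]. Speed limits (rad/s): [2.57, 2.57, 3.14, 3.14, 3.14, 3.14].

### API

Orientations are given as a 3x3 rotation matrix whose columns are the frame's x, y, z axes.
In Python, from bench import ctrl gives the robot as it stands.
- The arm moves only by the tool drive_tool, never from a script. Its argument "rows" is a list of rows, each an object of numbers: "tx", "ty", "tz": the shift along the world's x, y, z in mm; "wx", "wy", "wz": the turn, a rotation vector about the world's x, y, z in units of 6 degrees (1.0 is 6 degrees); "gripper": the closure, from -1 (fully open) to 1 (shut). A call has exactly 10 rows; each row is the pose to reach, as a shift and turn from the pose commanded when the call began; what a row does not reach only later rows make up. A row lasts 1/10 s, in which the tool goes at most 50 mm and 8.59 degrees, less where a joint would pass 70% of its speed; a pose out of reach is approached as far as the arm can. A call with a gripper value outside its range is refused whole. The fingers move at their own pace and stop on an object; "force" is the grip in N (left out, the last holds). Time passes only in rows, so rows that repeat a pose let the fingers close, or fill a call up. It gives the time, the measured TCP pose, the force, the opening and the grip force at its end, in the units of the state.
- ctrl.observe(): the state, without advancing time (a new reading comes with each control period).
- ctrl.read_camera(name): name is "scene" or "side" or "wrist"; returns (picture, depth): 384x512x3 uint8, red, green, blue; 384x512 float32, m along the optical axis (not along the pixel's ray), 0 where there is no reading.
- ctrl.camera_model(name): a dict with "mtx" (3x3 intrinsics, pixels), "pose" (4x4, takes a point from camera to world coordinates). Camera axes: x right, y down, z forward; pixel columns grow to the right and rows downward; lengths in m; the calibration is good to about 2 mm. The wrist camera is an equidistant fisheye: a pixel r from the principal point sees the ray r / f radians off the axis. A picture is of the moment at which its call begins: read the wrist's pose just before it. camera_model takes no time and is no camera call; for the wrist camera it gives the pose at the moment of the call.
- ctrl.hand_in(): hands the job in; it is judged then, once.
The state is a dict: "clock": time; "joints": joint angles; "dq": joint speeds; "joint_torque": joint torques, N m; "tool_pos": TCP position; "eef_rot": TCP orientation; "force": force on the tool from outside, world axes, zero at the start; "ft_torque": the same for the moment, N m; "gripper_width": opening from 0.0 (shut) to 1.0 (fully open); "gripper_force": force on a finger pad.
Only numpy, scipy, OpenCV 4.12 (cv2) and the standard library are available. Lean on these libraries where they do the work, as an engineer would, in place of code of your own. Each camera call takes 0.05 s, during which the arm holds its last target. There are 200 camera calls.

### The job

The bottle brush, the scoop and the dial thermometer each lie in another one's holder. Park one of them in the spare holder that has no outline, then put every tool in its own: the brush and the scoop lying properly down in the V rests that show their outlines, the thermometer pressed fully home in the spring clips, each lying along its holder and roughly centred as it was. Leave the bottle, the beaker and the jar standing where they are.

Things in the scene. Friction and masses are not known exactly. Their poses are not given: they have to be found in the camera images.
- brush: Loose bottle brush, 60 g: pale wooden handle, white bristle cylinder 35 mm across from x = 66 to 136 mm. Handle: eight-sided bar 120 mm long, 16 mm across flats, lying level; grasp it across its middle. Origin: handle's centre, on its axis; +x towards the bristles. Starts in clip_rest, belongs in brush_rest.
- scoop: Loose scoop, 90 g: black handle, flat steel pan 42 mm wide with round front from x = 77 to 140 mm, within 8 mm of axis height. Handle: eight-sided bar 120 mm long, 16 mm across flats, lying level; grasp it across its middle. Origin: handle's centre, on its axis; +x towards the pan. Starts in brush_rest, belongs in scoop_rest.
- thermometer: Loose thermometer, 80 g: white handle, flat round dial 42 mm across at x = -80 mm, steel stem 6 mm thick to x = 140 mm. Handle: eight-sided bar 120 mm long, 16 mm across flats, lying level; grasp it across its middle. Origin: handle's centre, on its axis; +x towards the stem. Starts in scoop_rest, belongs in clip_rest.
- brush_rest: Fixed holder; a black 80 x 52 mm rectangle is its outline mark, at +x. Grey plate 62 mm wide, 8 thick, x = -80 to 145 mm; two white 90-degree V supports, 10 mm thick, at x = -35 and 35, bottom of V at z = 34 mm, arms 20 mm up and to each side. Origin: plate's underside, midway between the supports; x along the tool, z up. A seated handle lies along x, its axis at z = 45 mm.
- scoop_rest: Fixed holder; its black outline mark at +x is a 44 mm wide pan with a round front and narrow neck. Otherwise just like brush_rest: same plate, V supports, origin, axes and seated height.
- clip_rest: Like brush_rest (same origin, seated height), its mark a thin black stripe, but with shallow V saddles and steel spring jaws at x = -35 and 35 (6 mm each way). Lips at z = 52, 12 mm apart, flaring to 36 mm at z = 67. Press a handle straight down, within 4 mm of the middle, until it snaps in (about 3 to 6 N; lips give 2 mm each, along y); pull it straight up (about 4 to 8 N).
- spare_rest: Fixed spare holder, empty at the start, plate without any outline. Otherwise just like brush_rest: same plate, V supports, origin, axes and seated height.
- bottle: Bystander: brown glass bottle with a black cap, 66 mm across, 150 mm tall. Origin: centre of its underside.
- beaker: Bystander: open glass beaker, 68 mm across, 85 mm tall. Origin: centre of its underside.
- jar: Bystander: white jar with a blue lid, 56 mm across, 60 mm tall. Origin: centre of its underside.
There are look-alikes about, which are no part of the job. What is shaped like the thermometer but brown or green is not meant.

How it is judged:
By the outcome, as a careful person would: the job done as asked, in the order asked, and still so for the second after the job is handed in, with the robot touching nothing.
It also fails if it takes over 115 s, if anything falls off the work surface, if the arm or the gripper's body presses on something with over 40 N, if the wrist force passes 120 N, or if a joint passes its speed limit or range.

## Working session

There is one attempt and no reset: what is moved stays moved. The work goes in short steps, Python scripts to look and compute and a tool call to move; the robot and the scene stay as the last step left them, time stands still between calls to the robot, and variables do not carry over. Pictures are saved under pics/ and viewed, at most 14 in all, crops included, and the job is handed in when it is done.

Besides the shell and the picture viewer there is one more tool, called after "Emit:" by a JSON object that holds its "method" and its "body". drive_tool: Moves the arm, as the interface text tells. Its arguments: {"type":"object","properties":{"rows":{"type":"array"},"force":{"type":"number"}},"required":["rows"]}

```bash
ls; mkdir -p pics; python3 - <<'E'
from bench import ctrl
import cv2,numpy as np
for n in ("scene","side"):
    p,d=ctrl.read_camera(n); np.savez(f"pics/{n}0.npz",p=p,d=d); cv2.imwrite(f"pics/{n}0.png",cv2.resize(p[:,:,::-1],(800,600),interpolation=cv2.INTER_CUBIC))
    m=ctrl.camera_model(n); print(n,np.round(m["mtx"],1).tolist(),np.round(m["pose"],3).tolist())
print(ctrl.observe())
E
```

```text
pics
scene [[438.5, 0.0, 255.1], [0.0, 438.5, 192.6], [0.0, 0.0, 1.0]] [[0.842, 0.426, -0.332, 1.051], [0.54, -0.644, 0.542, -0.903], [0.016, -0.635, -0.772, 1.219], [0.0, 0.0, 0.0, 1.0]]
side [[435.5, 0.0, 261.3], [0.0, 435.5, 199.2], [0.0, 0.0, 1.0]] [[-0.885, -0.236, 0.401, -0.111], [-0.466, 0.425, -0.776, 1.15], [0.013, -0.874, -0.486, 0.839], [0.0, 0.0, 0.0, 1.0]]
{'clock': 0.1, 'joints': array([-1.43502074e+00,  2.76541015e-01,  1.50597453e+00, -6.73501870e-06,
        1.36072607e+00, -1.21007326e-01]), 'dq': array([ 0.00082084, -0.00047625, -0.00247616,  0.00075669,  0.00042553,
        0.00018966]), 'joint_torque': array([ 1.38679101e-03, -4.05455518e+01, -2.37781513e+01,  7.03180139e-02,
        2.99371476e-02, -4.48740718e-05]), 'tool_pos': array([ 0.14595223, -0.55564583,  0.20469873]), 'eef_rot': array([[ 9.67211692e-01,  2.53971437e-01, -2.29727080e-04],
       [ 2.53971468e-01, -9.67210332e-01,  1.63288880e-03],
       [ 1.92512711e-04, -1.63769327e-03, -9.99998640e-01]]), 'force': array([ 0.28998672, -0.11018513, -0.40615107]), 'ft_torque': array([-0.00599797, -0.01242123,  0.02349836]), 'gripper_force': 0.0, 'gripper_width': 0.9987408807803505}
```

View pics/scene0.png

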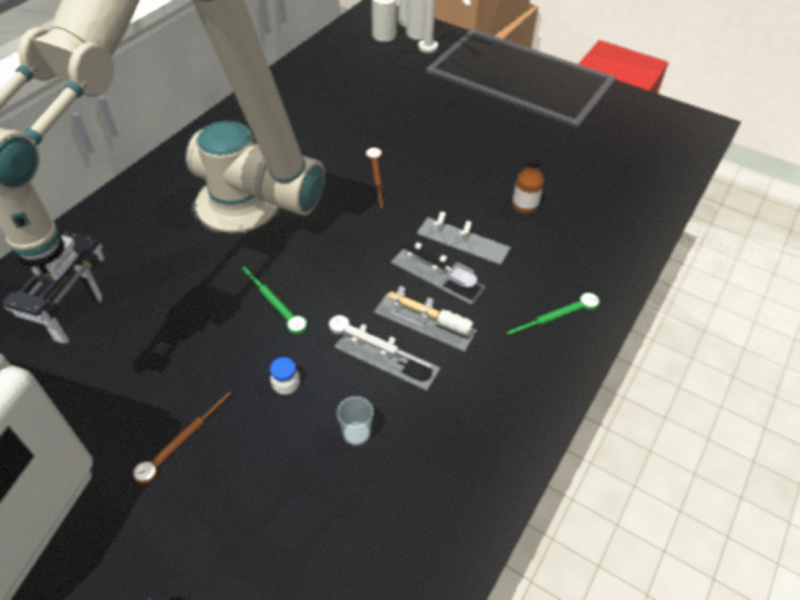

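View pics/side0.png

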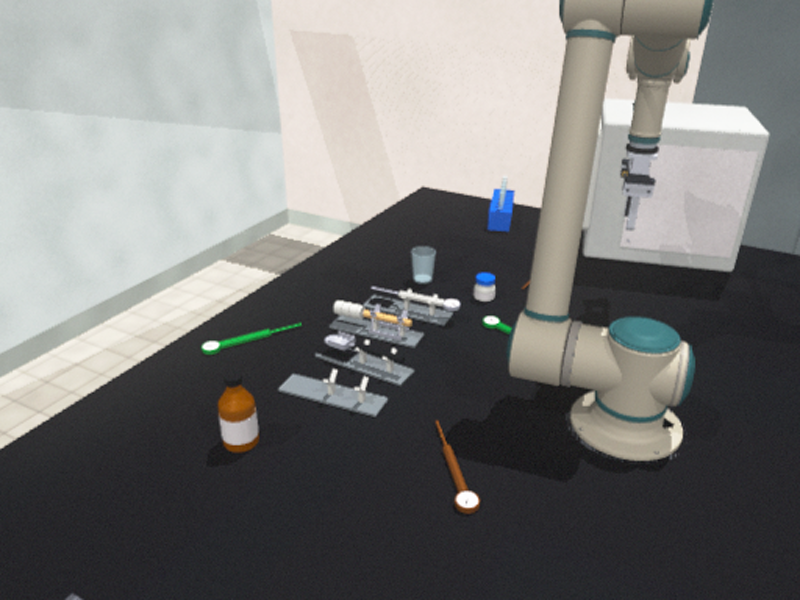

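The scene picture, in the 800x600 view, shows these holders from far to near:
- spare rest at (465,240)
- brush_rest with the scoop at (437,275)
- clip_rest with the brush at (427,315)
- scoop_rest with the thermometer at (388,350)

The bottle is at (528,188), the beaker at (355,420) and the jar at (284,376). The side view agrees. Next I build the point cloud.

```bash
cat > h.py <<'E'
import numpy as np,cv2
from bench import ctrl
def cloud(n,p,d):
    m=ctrl.camera_model(n);K=m["mtx"];T=m["pose"]
    v,u=np.mgrid[:d.shape[0],:d.shape[1]]
    c=np.stack([(u-K[0,2])/K[0,0]*d,(v-K[1,2])/K[1,1]*d,d],-1)
    w=c@T[:3,:3].T+T[:3,3]; w[d<=0]=np.nan
    return w
E
python3 - <<'E'
from h import *
W=[];C=[]
for n in ("scene","side"):
    z=np.load(f"pics/{n}0.npz"); w=cloud(n,z["p"],z["d"]); 
    if n=="scene":
        for nm,(u,v) in dict(spare=(470,245),brushrest=(410,265),clip=(440,335),scooprest=(370,360),thhandle=(375,338),dial=(338,324),jar=(284,366),beaker=(355,405),bottle=(528,175),table=(450,400),scooppan=(462,272),bristle=(455,322),bhandle=(412,303)).items():
            print(nm,np.round(w[int(v*.64),int(u*.64)],3),z["p"][int(v*.64),int(u*.64)])
    ok=np.isfinite(w[...,2])&(w[...,2]<.4)&(w[...,2]>-.05); W.append(w[ok]);C.append(z["p"][ok])
    t=w[ok]; b=t[(abs(t[:,2])<.02)&(t[:,0]>.2)]; print(n,"table z",np.median(b[:,2]))
    # top-down
    x0,x1,y0,y1=.2,.75,-.55,.15; s=1/1000*1.1
    img=np.zeros((int((x1-x0)/s),int((y1-y0)/s),3),np.uint8)
    o=np.argsort(t[:,2]);t=t[o];c=z["p"][ok][o]
    i=((x1-t[:,0])/s).astype(int);j=((y1-t[:,1])/s).astype(int)
    g=(i>=1)&(i<img.shape[0]-1)&(j>=1)&(j<img.shape[1]-1)
    for a,b_,cc in zip(i[g],j[g],c[g]): img[a-1:a+2,b_-1:b_+2]=cc
    cv2.imwrite(f"pics/top_{n}.png",img[:,:,::-1]); print(img.shape)
E
```

```text
spare [0.574 0.196 0.007] [153 158 158]
brushrest [0.491 0.054 0.012] [144 150 149]
clip [ 0.658 -0.091  0.016] [140 145 144]
scooprest [ 0.563 -0.225  0.008] [145 151 147]
thhandle [ 0.561 -0.197  0.053] [229 228 220]
dial [ 0.473 -0.21   0.053] [249 249 247]
jar [ 0.446 -0.361  0.057] [ 65 136 245]
beaker [ 0.621 -0.357  0.059] [114 125 126]
bottle [0.62  0.388 0.112] [155  94  45]
table [ 0.757 -0.213  0.001] [50 50 52]
scooppan [0.616 0.077 0.04 ] [223 223 227]
bristle [ 0.683 -0.073  0.06 ] [251 250 247]
bhandle [ 0.572 -0.071  0.052] [249 226 161]
scene table z 0.0017995010276490309
(500, 636, 3)
side table z -0.0025767924244385343
(500, 636, 3)
```

View pics/top_scene.png

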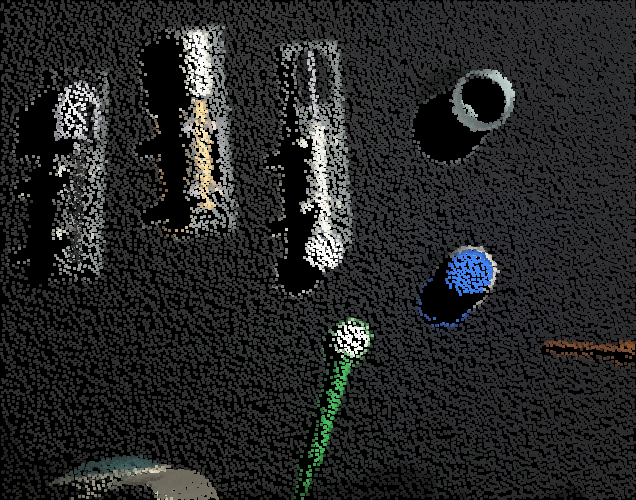

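The top-down map shows all holders roughly along +x with a pitch of about 0.13 m. The dial points to the robot (323,250), and the beaker (483,100) and jar (470,270) stand clear. Next I fit the plates and handles.

```bash
python3 - <<'E'
from h import *
import cv2
boxes=dict(spare=(.40,.70,.13,.27),brushrest=(.40,.72,.02,.135),clip=(.44,.74,-.14,.0),scooprest=(.40,.74,-.26,-.135))
for n in ("scene","side"):
    z=np.load(f"pics/{n}0.npz"); w=cloud(n,z["p"],z["d"]).astype(np.float32).reshape(-1,3); c=z["p"].reshape(-1,3).astype(int)
    off=.0018 if n=="scene" else -.0026
    for k,(a,b,e,f) in boxes.items():
        g=(w[:,0]>a)&(w[:,0]<b)&(w[:,1]>e)&(w[:,1]<f)
        pl=g&(w[:,2]-off>.002)&(w[:,2]-off<.016)&(c.min(1)>100)&(np.ptp(c,axis=1)<25)
        P=w[pl][:,:2]; 
        r=cv2.minAreaRect(P*1000)
        hi=g&(w[:,2]-off>.036)&(w[:,2]-off<.062); H=w[hi]
        # ridge
        tops=g&(w[:,2]-off>.046)
        vx,vy,xx,yy=cv2.fitLine(w[tops][:,:2],cv2.DIST_HUBER,0,.002,.002).ravel() if tops.sum()>10 else [0]*4
        print(n,k,len(P),"rect c",np.round(r[0],1),"sz",np.round(r[1],1),"ang",round(r[2],2),"zmed",round(float(np.median(w[pl][:,2]))*1000,1),"| tool n",tops.sum(),"ang",np.round(np.degrees(np.arctan(vy/vx)) if vx else 0,2),"pt",np.round([xx*1000,yy*1000],1), "zmax", np.round(np.percentile(H[:,2],[50,95])*1000,1) if len(H) else '')
E
```

```text
scene spare 652 rect c [554.3 194.6] sz [124.2 226.7] ang 80.35 zmed 9.8 | tool n 27 ang 11.43 pt [523.5 207.8] zmax [48.8 56.5]
scene brushrest 394 rect c [559.3  83.2] sz [ 99.7 224.8] ang 88.54 zmed 9.8 | tool n 197 ang -2.57 pt [546.7  66.8] zmax [48.7 56.5]
scene clip 583 rect c [605.7 -59.4] sz [227.8  93.8] ang 3.07 zmed 9.4 | tool n 385 ang 1.75 pt [622.7 -71.2] zmax [54.3 62.5]
scene scooprest 634 rect c [ 565.1 -197.2] sz [ 81.6 277.3] ang 88.6 zmed 9.4 | tool n 318 ang 4.15 pt [ 527.5 -204.1] zmax [51.7 57. ]
side spare 752 rect c [557.  194.4] sz [228.1  81.7] ang 6.16 zmed 5.0 | tool n 37 ang 5.07 pt [515.7 187.9] zmax [43.3 51.4]
side brushrest 397 rect c [556.1  69.5] sz [ 71.1 222.9] ang 88.45 zmed 4.9 | tool n 179 ang -2.65 pt [563.3  73.9] zmax [43.7 50.7]
side clip 425 rect c [605.7 -65.4] sz [225.   89.4] ang 11.96 zmed 5.0 | tool n 242 ang 8.37 pt [608.5 -62. ] zmax [47.6 57.7]
side scooprest 290 rect c [ 596.7 -193.4] sz [240.9  70.6] ang 3.49 zmed 4.1 | tool n 145 ang 2.95 pt [ 546.3 -196.7] zmax [44.7 50.1]
```

Emit:
{"method": "drive_tool", "body": {"rows": [{"tx": 50,"ty": 40,"tz": 20,"wz": -0.5},{"tx": 90,"ty": 80,"tz": 40,"wz": -1},{"tx": 130,"ty": 120,"tz": 60,"wz": -1.5},{"tx": 170,"ty": 160,"tz": 80,"wz": -2},{"tx": 210,"ty": 200,"tz": 100,"wz": -2.2},{"tx": 250,"ty": 240,"tz": 120,"wz": -2.2},{"tx": 290,"ty": 280,"tz": 125,"wz": -2.2},{"tx": 330,"ty": 320,"tz": 125,"wz": -2.2},{"tx": 360,"ty": 360,"tz": 125,"wz": -2.2},{"tx": 360,"ty": 360,"tz": 125,"wz": -2.2}]}}

```text
schema error: expected keys tx, ty, tz, wx, wy, wz, gripper
```

Emit:
{"method": "drive_tool", "body": {"rows": [{"tx": 10,"ty": 40,"gripper": -1},{"tx": 20,"ty": 80},{"tx": 20,"ty": 120},{"tx": 20,"ty": 160},{"tx": 20,"ty": 200},{"tx": 20,"ty": 200},{"tx": 20,"ty": 200},{"tx": 20,"ty": 200},{"tx": 20,"ty": 200},{"tx": 20,"ty": 200}]}}

```text
schema error: expected keys tx, ty, tz, wx, wy, wz, gripper
```

```bash
python3 - <<'E'
from h import *
m=ctrl.camera_model("wrist");p,d=ctrl.read_camera("wrist")
np.savez("pics/w1.npz",p=p,d=d,K=m["mtx"],T=m["pose"]);cv2.imwrite("pics/w1.png",cv2.resize(p[:,:,::-1],(800,600),interpolation=cv2.INTER_CUBIC))
s=ctrl.observe();print(s["clock"],s["tool_pos"],s["eef_rot"].round(3).tolist(),m["mtx"].round(1).tolist(),m["pose"].round(3).tolist(),(d>0).mean())
E
```

```text
0.15 [ 0.14595384 -0.55575638  0.20479548] [[0.967, 0.254, -0.0], [0.254, -0.967, 0.001], [0.0, -0.001, -1.0]] [[297.3, 0.0, 255.3], [0.0, 297.3, 194.6], [0.0, 0.0, 1.0]] [[0.253, -0.929, -0.269, 0.223], [-0.967, -0.244, -0.069, -0.535], [-0.001, 0.277, -0.961, 0.384], [0.0, 0.0, 0.0, 1.0]] 0.9958902994791666
```

View pics/w1.png

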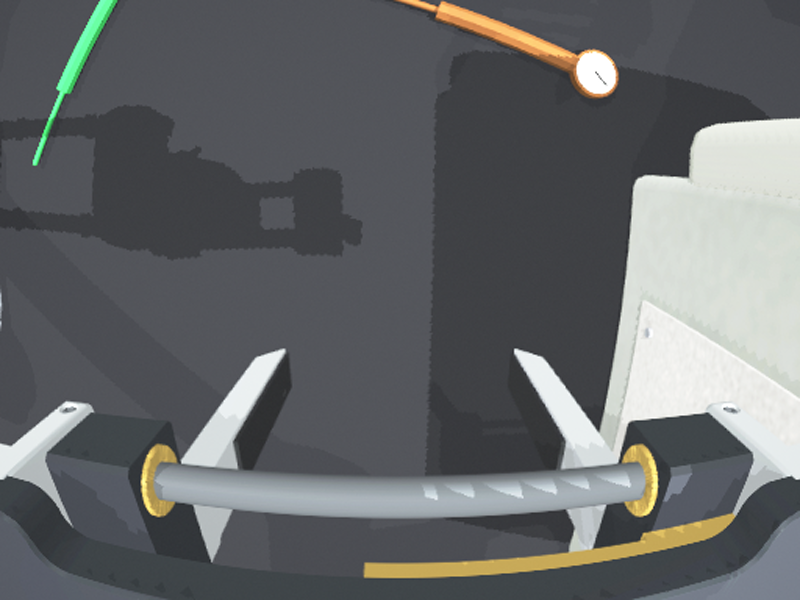

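The wrist view shows only the bare table, a look-alike and the fingers at the bottom, because the moves were refused. Every row needs all its keys, so I repeat them.

Emit:
{"method": "drive_tool", "body": {"rows": [{"tx": 50,"ty": 40,"tz": 20,"wx": 0,"wy": 0,"wz": -0.5,"gripper": -1},{"tx": 90,"ty": 80,"tz": 40,"wx": 0,"wy": 0,"wz": -1,"gripper": -1},{"tx": 130,"ty": 120,"tz": 60,"wx": 0,"wy": 0,"wz": -1.5,"gripper": -1},{"tx": 170,"ty": 160,"tz": 80,"wx": 0,"wy": 0,"wz": -2,"gripper": -1},{"tx": 210,"ty": 200,"tz": 100,"wx": 0,"wy": 0,"wz": -2.2,"gripper": -1},{"tx": 240,"ty": 240,"tz": 120,"wx": 0,"wy": 0,"wz": -2.2,"gripper": -1},{"tx": 270,"ty": 280,"tz": 125,"wx": 0,"wy": 0,"wz": -2.2,"gripper": -1},{"tx": 300,"ty": 320,"tz": 125,"wx": 0,"wy": 0,"wz": -2.2,"gripper": -1},{"tx": 330,"ty": 360,"tz": 125,"wx": 0,"wy": 0,"wz": -2.2,"gripper": -1},{"tx": 330,"ty": 360,"tz": 125,"wx": 0,"wy": 0,"wz": -2.2,"gripper": -1}]}}

```text
clock: 1.15
tool_pos: [0.4716, -0.2013, 0.3301]
eef_rot: [[1.0, 0.026, 0.0], [0.026, -1.0, -0.0], [0.0, 0.0, -1.0]]
force: [0.6, -1.0, -0.5]
gripper_width: 1.0
gripper_force: 0.0
```

```bash
cat >> h.py <<'E'
def shot(name):
    m=ctrl.camera_model("wrist");p,d=ctrl.read_camera("wrist")
    np.savez(f"pics/{name}.npz",p=p,d=d,K=m["mtx"],T=m["pose"]);cv2.imwrite(f"pics/{name}.png",cv2.resize(p[:,:,::-1],(800,600),interpolation=cv2.INTER_CUBIC))
    s=ctrl.observe();R=s["eef_rot"]
    print("t",round(s["clock"],2),"tcp",(s["tool_pos"]*1000).round(1),"yaw",round(float(np.degrees(np.arctan2(R[1,0],R[0,0]))),2),"tilt",R[:2,2].round(4),"F",s["force"].round(2),"w",round(s["gripper_width"]*94,1),"gf",round(s["gripper_force"],1))
def wcloud(name):
    z=np.load(f"pics/{name}.npz");K,T,d,p=z["K"],z["T"],z["d"],z["p"]
    v,u=np.mgrid[:384,:512]; x=(u-K[0,2])/K[0,0];y=(v-K[1,2])/K[1,1];r=np.hypot(x,y)+1e-9
    t=np.tan(r); c=np.stack([x/r*t*d,y/r*t*d,d],-1); w=c@T[:3,:3].T+T[:3,3]; w[d<=0]=np.nan
    return w,p
E
python3 -c "
from h import *
shot('w2')"
```

```text
t 1.2 tcp [ 476.3 -194.4  330.4] yaw 1.93 tilt [0.0059 0.0067] F [ 4.44  3.04 -0.01] w 93.9 gf 0.0
```

View pics/w2.png

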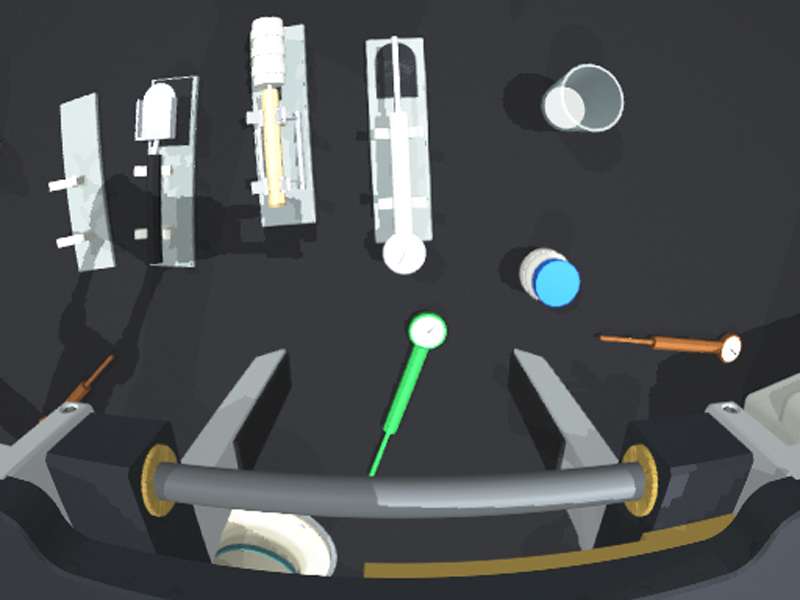

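The wrist view shows all four holders: spare (85,180), brush_rest with the scoop (170,170), clip_rest with the brush (280,125) and scoop_rest with the thermometer (400,140). The jar and beaker are on the right. I move left for a second, settled view.

Emit:
{"method": "drive_tool", "body": {"rows": [{"tx": 0,"ty": 40,"tz": 0,"wx": 0,"wy": 0,"wz": 0,"gripper": -1},{"tx": 0,"ty": 80,"tz": 0,"wx": 0,"wy": 0,"wz": 0,"gripper": -1},{"tx": 0,"ty": 120,"tz": 0,"wx": 0,"wy": 0,"wz": 0,"gripper": -1},{"tx": 0,"ty": 160,"tz": 0,"wx": 0,"wy": 0,"wz": 0,"gripper": -1},{"tx": 0,"ty": 200,"tz": 0,"wx": 0,"wy": 0,"wz": 0,"gripper": -1},{"tx": 0,"ty": 200,"tz": 0,"wx": 0,"wy": 0,"wz": 0,"gripper": -1},{"tx": 0,"ty": 200,"tz": 0,"wx": 0,"wy": 0,"wz": 0,"gripper": -1},{"tx": 0,"ty": 200,"tz": 0,"wx": 0,"wy": 0,"wz": 0,"gripper": -1},{"tx": 0,"ty": 200,"tz": 0,"wx": 0,"wy": 0,"wz": 0,"gripper": -1},{"tx": 0,"ty": 200,"tz": 0,"wx": 0,"wy": 0,"wz": 0,"gripper": -1}]}}

```text
clock: 2.2
tool_pos: [0.4708, -0.0043, 0.3297]
eef_rot: [[1.0, 0.024, -0.0], [0.024, -1.0, -0.0], [-0.0, 0.0, -1.0]]
force: [0.3, 0.4, 0.8]
gripper_width: 1.001
gripper_force: 0.0
```

```bash
python3 - <<'E'
from h import *
shot('w3')
for nm in ('w2','w3'):
    w,p=wcloud(nm); c=p.astype(int)
    def at(u,v): return (w[int(v*.64),int(u*.64)]*1000).round(1)
    t=w[...,2]; print("table",np.nanmedian(t[abs(t)<.02])*1000, "clip plate" , at(300,150) if nm=='w2' else '')
E
```

```text
t 2.25 tcp [470.8  -4.1 329.7] yaw 1.41 tilt [-0.0003 -0.0002] F [ 0.51 -0.7   0.26] w 94.0 gf 0.0
table 0.4205433584073548 clip plate [576.  -94.2  18.1]
table 0.42044256104945 clip plate
```

View pics/w3.png

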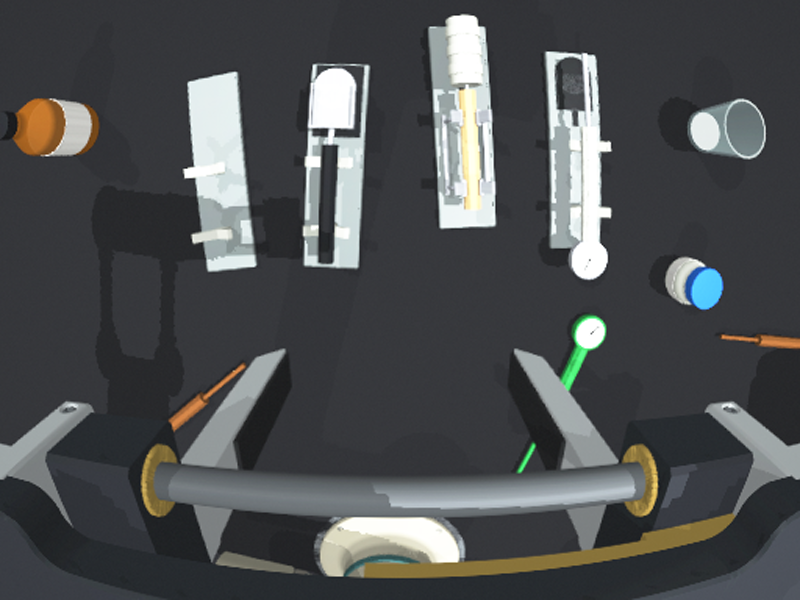

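The second view shows spare (222,170), brush_rest with scoop (335,165), clip_rest with brush (465,120), scoop_rest with thermometer (575,150). Bottle, beaker and jar stand outside the row.

```bash
cat >> h.py <<'E'
boxes=dict(spare=(.40,.70,.14,.27),brushrest=(.40,.72,.02,.14),clip=(.44,.75,-.14,.0),scooprest=(.40,.74,-.26,-.14))
def plates(nm,fit=True):
    w,p=wcloud(nm); c=p.astype(int); out={}
    for k,(a,b,e,f) in boxes.items():
        g=(w[...,0]>a)&(w[...,0]<b)&(w[...,1]>e)&(w[...,1]<f)
        m=g&(w[...,2]>.005)&(w[...,2]<.011)
        P=(w[m][:,:2]*1000).astype(np.float32)
        im=np.zeros((400,400),np.uint8); o=np.array([a*1000,e*1000])-50
        q=np.round(P-o).astype(int); im[q[:,1],q[:,0]]=255
        im=cv2.morphologyEx(im,cv2.MORPH_CLOSE,np.ones((5,5)));im=cv2.morphologyEx(im,cv2.MORPH_OPEN,np.ones((4,4)))
        ys,xs=np.nonzero(im); r=cv2.minAreaRect(np.stack([xs,ys],1).astype(np.float32))
        ang=r[2] if r[1][0]>r[1][1] else r[2]-90
        cen=np.array(r[0])+o; u=np.array([np.cos(np.radians(ang)),np.sin(np.radians(ang))])
        org=cen-32.5*u   # plate centre is at x=+32.5
        out[k]=(org,ang)
        l=g&(w[...,2]>.047)&(w[...,2]<.0555); L=w[l]*1000
        # tool/handle points near the holder axis
        v=np.array([-u[1],u[0]]); sx=(L[:,:2]-org)@u; sy=(L[:,:2]-org)@v
        s=(abs(sx)<58)&(abs(abs(sx)-35)>8)&(abs(sy)<14)
        t=''
        if s.sum()>15:
            Q=L[s]; vx,vy,_,_=cv2.fitLine(Q[:,:2].astype(np.float32),cv2.DIST_HUBER,0,.01,.01).ravel()
            aa=np.abs(sx[(abs(sy)<14)])
            t=f"tool n{s.sum()} ang {np.degrees(np.arctan(vy/vx)):.2f} midline y-off {np.median(sy[s]):.1f} [{np.percentile(sy[s],3):.1f},{np.percentile(sy[s],97):.1f}] topz {np.percentile(Q[:,2],80):.1f}"
        print(nm,k,"org",org.round(1),"ang",round(ang,2),"sz",np.round(r[1],1),t)
    return out
E
python3 - <<'E'
from h import *
for nm in('w2','w3'): out=plates(nm)
w,p=wcloud('w3');c=p.astype(int)
# tool handle x extents / support x positions in holder frame (w3)
for k,(o,a) in out.items():
    u=np.array([np.cos(np.radians(a)),np.sin(np.radians(a))]);v=np.array([-u[1],u[0]])
    L=w.reshape(-1,3)*1000; sx=(L[:,:2]-o)@u; sy=(L[:,:2]-o)@v; z=L[:,2]; C=c.reshape(-1,3)
    # V arms: outer points
    m=(z>30)&(z<58)&(abs(sy)>12)&(abs(sy)<24)&(abs(sx)<60)
    h,_=np.histogram(sx[m],np.arange(-60,61,5)); print(k,"arms",h, "y-mid of arms",np.round([sy[m&(sy<0)].min() if (m&(sy<0)).any() else 0,sy[m].max() if m.any() else 0],1))
    m=(z>40)&(z<70)&(abs(sy)<30)&(abs(sx)<175)
    h,_=np.histogram(sx[m],np.arange(-130,176,5)); print("  lengthwise",dict(zip(range(-130,175,5),h)) if 0 else [int(x) for x in h], np.nanpercentile(sx[m],[1,99]).round(1))
E
```

```text
w2 spare org [524.2 196.8] ang 5.81 sz [224.2  62.2] 
w2 brushrest org [527.2  68.5] ang -1.97 sz [ 61.9 224.6] tool n368 ang -1.62 midline y-off -2.5 [-7.9,7.0] topz 53.3
w2 clip org [575.1 -71.1] ang 4.54 sz [224.3  62.5] tool n531 ang 5.10 midline y-off -2.0 [-8.8,6.6] topz 53.4
w2 scooprest org [ 559.2 -199.3] ang 4.09 sz [223.9  63.7] tool n551 ang 4.07 midline y-off -1.2 [-8.7,6.4] topz 53.5
w3 spare org [523.8 197.2] ang 5.86 sz [224.2  62.8] 
w3 brushrest org [527.7  69.5] ang -2.41 sz [ 62.7 224.9] tool n517 ang -1.95 midline y-off -1.7 [-8.7,6.6] topz 53.4
w3 clip org [575.2 -70.4] ang 4.71 sz [224.8  62.6] tool n558 ang 4.47 midline y-off -0.2 [-8.5,6.9] topz 53.5
w3 scooprest org [ 558.7 -198.5] ang 4.3 sz [224.   62.9] tool n455 ang 3.87 midline y-off 1.1 [-8.3,6.9] topz 53.5
spare arms [ 0  0  0  6 40 31  0  0  0  0  0  0  0  0  0  0  0  9 37 29  0  0  0  0] y-mid of arms [-23.9  24. ]
  lengthwise [0, 0, 0, 0, 0, 0, 0, 0, 0, 0, 0, 0, 0, 0, 0, 0, 0, 9, 57, 46, 0, 0, 0, 0, 0, 0, 0, 0, 0, 0, 0, 14, 58, 44, 0, 0, 0, 0, 0, 0, 0, 0, 0, 0, 0, 0, 0, 0, 0, 0, 0, 0, 0, 0, 0, 0, 
[... 409 characters left out ...]
 0 0 1 5 4 0 0 0 0 0 0 0 0 0 0 0 0 6 0 0 0 0 0] y-mid of arms [-12.4  18.9]
  lengthwise [0, 0, 0, 0, 0, 0, 0, 0, 0, 0, 0, 0, 0, 0, 17, 33, 35, 51, 84, 87, 50, 33, 33, 32, 39, 33, 30, 32, 36, 39, 34, 60, 79, 80, 42, 35, 33, 35, 20, 60, 67, 75, 69, 62, 62, 72, 68, 63, 62, 71, 68, 53, 63, 47, 0, 0, 0, 0, 0, 0, 0] [-54.7 137. ]
scooprest arms [ 0  0  0 13 40 35  0  0  0  0  0  0  0  0  0  0  0 15 39 31  0  0  0  0] y-mid of arms [-24.   22.2]
  lengthwise [0, 0, 0, 0, 8, 43, 58, 66, 75, 72, 68, 62, 35, 32, 33, 30, 29, 49, 80, 73, 30, 31, 33, 30, 30, 32, 32, 29, 29, 32, 30, 49, 82, 69, 30, 34, 23, 11, 11, 11, 10, 14, 9, 9, 9, 12, 10, 11, 12, 11, 9, 10, 10, 0, 0, 0, 0, 0, 0, 0, 0] [-103.7  126.3]
```

Emit:
{"method": "drive_tool", "body": {"rows": [{"tx": 25,"ty": 35,"tz": -20,"wx": 0,"wy": 0,"wz": -0.3,"gripper": -1},{"tx": 49,"ty": 73,"tz": -40,"wx": 0,"wy": 0,"wz": -0.6,"gripper": -1},{"tx": 49,"ty": 73,"tz": -75,"wx": 0,"wy": 0,"wz": -0.6,"gripper": -1},{"tx": 49,"ty": 73,"tz": -110,"wx": 0,"wy": 0,"wz": -0.6,"gripper": -1},{"tx": 49,"ty": 73,"tz": -145,"wx": 0,"wy": 0,"wz": -0.6,"gripper": -1},{"tx": 49,"ty": 73,"tz": -180,"wx": 0,"wy": 0,"wz": -0.6,"gripper": -1},{"tx": 49,"ty": 73,"tz": -205,"wx": 0,"wy": 0,"wz": -0.6,"gripper": -1},{"tx": 49,"ty": 73,"tz": -220,"wx": 0,"wy": 0,"wz": -0.6,"gripper": -0.6},{"tx": 49,"ty": 73,"tz": -220,"wx": 0,"wy": 0,"wz": -0.6,"gripper": -0.4},{"tx": 49,"ty": 73,"tz": -220,"wx": 0,"wy": 0,"wz": -0.6,"gripper": -0.4}]}}

```text
clock: 3.25
tool_pos: [0.5202, 0.0695, 0.1101]
eef_rot: [[0.999, -0.037, 0.0], [-0.037, -0.999, -0.0], [0.0, 0.0, -1.0]]
force: [-0.8, -0.1, -0.2]
gripper_width: 0.78
gripper_force: 0.0
```

```bash
python3 - <<'E'
from h import *
shot('w4'); plates('w4')
E
```

```text
t 3.3 tcp [520.7  69.5 110.7] yaw -2.12 tilt [ 0.0016 -0.0001] F [ 0.32 -0.16 -0.42] w 69.3 gf 0.0
w4 spare org [524.3 197.2] ang 5.87 sz [224.6  62.8] 
w4 brushrest org [527.9  70. ] ang -1.86 sz [ 63.  224.3] tool n1656 ang -2.10 midline y-off -1.2 [-8.7,6.4] topz 53.4
w4 clip org [574.6 -69.4] ang 5.05 sz [222.8  62.3] tool n1430 ang 4.74 midline y-off 0.9 [-8.9,6.3] topz 53.4
w4 scooprest org [ 558.6 -198.3] ang 4.31 sz [225.4  64. ] tool n757 ang 3.90 midline y-off 2.9 [-4.3,7.4] topz 53.5
```

View pics/w4.png

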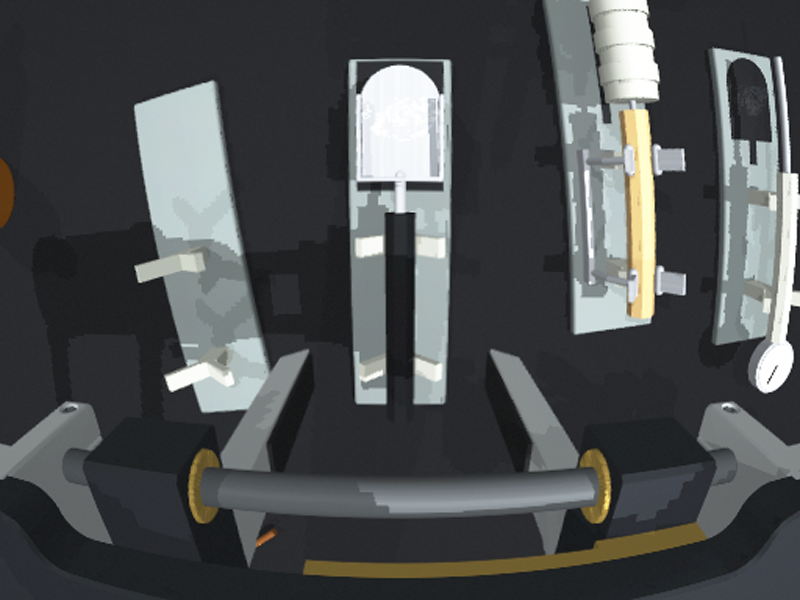

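The close view shows the scoop handle (400,310) midway between the fingers, and the spare rest free on the left. I go down and grip.

Emit:
{"method": "drive_tool", "body": {"rows": [{"tx": 0,"ty": -0.5,"tz": -30,"wx": 0,"wy": 0,"wz": 0,"gripper": -0.4},{"tx": 0,"ty": -0.5,"tz": -55,"wx": 0,"wy": 0,"wz": 0,"gripper": -0.4},{"tx": 0,"ty": -0.5,"tz": -75,"wx": 0,"wy": 0,"wz": 0,"gripper": -0.4},{"tx": 0,"ty": -0.5,"tz": -84.5,"wx": 0,"wy": 0,"wz": 0,"gripper": -0.4},{"tx": 0,"ty": -0.5,"tz": -84.5,"wx": 0,"wy": 0,"wz": 0,"gripper": 0.2},{"tx": 0,"ty": -0.5,"tz": -84.5,"wx": 0,"wy": 0,"wz": 0,"gripper": 1},{"tx": 0,"ty": -0.5,"tz": -84.5,"wx": 0,"wy": 0,"wz": 0,"gripper": 1},{"tx": 0,"ty": -0.5,"tz": -84.5,"wx": 0,"wy": 0,"wz": 0,"gripper": 1},{"tx": 0,"ty": -0.5,"tz": -84.5,"wx": 0,"wy": 0,"wz": 0,"gripper": 1},{"tx": 0,"ty": -0.5,"tz": -84.5,"wx": 0,"wy": 0,"wz": 0,"gripper": 1}], "force": 30}}

```text
clock: 4.3
tool_pos: [0.5199, 0.0694, 0.0258]
eef_rot: [[0.999, -0.036, 0.001], [-0.036, -0.999, -0.0], [0.001, 0.0, -1.0]]
force: [0.1, 0.5, -0.3]
gripper_width: 0.225
gripper_force: 0.0
```

Emit:
{"method": "drive_tool", "body": {"rows": [{"tx": 0,"ty": 0,"tz": 0,"wx": 0,"wy": 0,"wz": 0,"gripper": 1},{"tx": 0,"ty": 0,"tz": 0,"wx": 0,"wy": 0,"wz": 0,"gripper": 1},{"tx": 0,"ty": 0,"tz": 0,"wx": 0,"wy": 0,"wz": 0,"gripper": 1},{"tx": 0,"ty": 0,"tz": 10,"wx": 0,"wy": 0,"wz": 0,"gripper": 1},{"tx": 0,"ty": 0,"tz": 25,"wx": 0,"wy": 0,"wz": 0,"gripper": 1},{"tx": 0,"ty": 0,"tz": 40,"wx": 0,"wy": 0,"wz": 0,"gripper": 1},{"tx": 0,"ty": 0,"tz": 55,"wx": 0,"wy": 0,"wz": 0,"gripper": 1},{"tx": 0,"ty": 0,"tz": 70,"wx": 0,"wy": 0,"wz": 0,"gripper": 1},{"tx": 0,"ty": 0,"tz": 70,"wx": 0,"wy": 0,"wz": 0,"gripper": 1},{"tx": 0,"ty": 0,"tz": 70,"wx": 0,"wy": 0,"wz": 0,"gripper": 1}]}}

```text
clock: 5.3
tool_pos: [0.5196, 0.0696, 0.0955]
eef_rot: [[0.999, -0.037, 0.0], [-0.037, -0.999, 0.0], [0.0, -0.0, -1.0]]
force: [0.4, 0.1, -1.5]
gripper_width: 0.161
gripper_force: 30.0
```

Emit:
{"method": "drive_tool", "body": {"rows": [{"tx": 0,"ty": 15,"tz": 0,"wx": 0,"wy": 0,"wz": 0.2,"gripper": 1},{"tx": 1,"ty": 35,"tz": 0,"wx": 0,"wy": 0,"wz": 0.4,"gripper": 1},{"tx": 2,"ty": 60,"tz": 0,"wx": 0,"wy": 0,"wz": 0.7,"gripper": 1},{"tx": 3,"ty": 85,"tz": 0,"wx": 0,"wy": 0,"wz": 1,"gripper": 1},{"tx": 4,"ty": 108,"tz": 0,"wx": 0,"wy": 0,"wz": 1.2,"gripper": 1},{"tx": 4,"ty": 121,"tz": 0,"wx": 0,"wy": 0,"wz": 1.33,"gripper": 1},{"tx": 4,"ty": 127,"tz": 0,"wx": 0,"wy": 0,"wz": 1.33,"gripper": 1},{"tx": 4,"ty": 127,"tz": 0,"wx": 0,"wy": 0,"wz": 1.33,"gripper": 1},{"tx": 4,"ty": 127,"tz": 0,"wx": 0,"wy": 0,"wz": 1.33,"gripper": 1},{"tx": 4,"ty": 127,"tz": 0,"wx": 0,"wy": 0,"wz": 1.33,"gripper": 1}]}}

```text
clock: 6.3
tool_pos: [0.5237, 0.1955, 0.0953]
eef_rot: [[0.995, 0.102, -0.0], [0.102, -0.995, -0.001], [-0.0, 0.0, -1.0]]
force: [0.0, 0.9, -1.0]
gripper_width: 0.166
gripper_force: 30.0
```

```bash
python3 - <<'E'
from h import *
shot('w5'); plates('w5')
E
```

```text
t 6.35 tcp [523.7 195.6  95.4] yaw 5.83 tilt [-0.0001 -0.0003] F [ 0.37  0.14 -0.96] w 15.3 gf 30.0
w5 spare org [513.7 196.7] ang 6.12 sz [105.   62.9] tool n25 ang 6.16 midline y-off 13.0 [12.0,13.8] topz 48.8
w5 brushrest org [528.3  70.7] ang -2.29 sz [ 63.2 224.4] 
w5 clip org [575.2 -69.4] ang 4.97 sz [224.8  62.5] tool n410 ang 7.18 midline y-off 4.2 [-4.1,7.4] topz 53.0
w5 scooprest org [ 350.  -277.5] ang -90.0 sz [0. 0.]
```

View pics/w5.png

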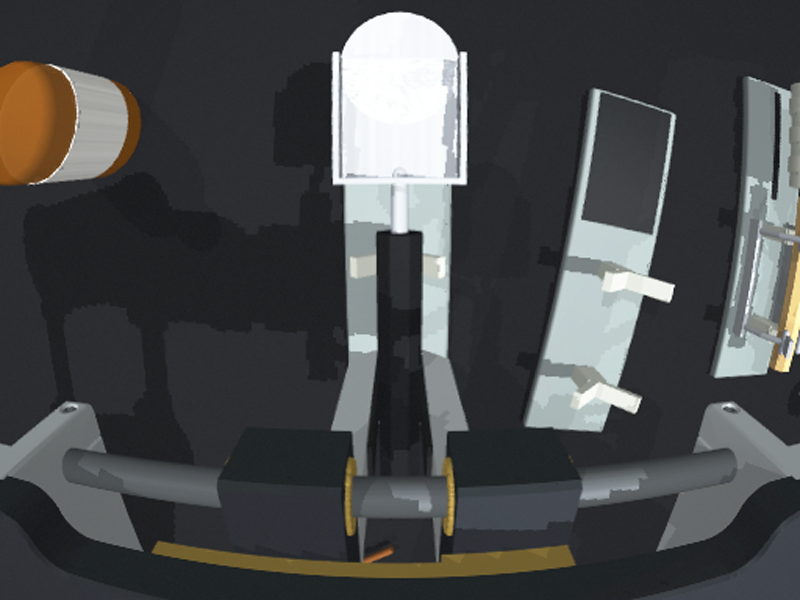

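The scoop is level in the fingers and lies above the spare rest (400,260); the bottle on the left is clear. I lower and release it.

Emit:
{"method": "drive_tool", "body": {"rows": [{"tx": 0,"ty": 0.5,"tz": -20,"wx": 0,"wy": 0,"wz": 0,"gripper": 1},{"tx": 0,"ty": 0.5,"tz": -40,"wx": 0,"wy": 0,"wz": 0,"gripper": 1},{"tx": 0,"ty": 0.5,"tz": -52,"wx": 0,"wy": 0,"wz": 0,"gripper": 1},{"tx": 0,"ty": 0.5,"tz": -60,"wx": 0,"wy": 0,"wz": 0,"gripper": 1},{"tx": 0,"ty": 0.5,"tz": -65,"wx": 0,"wy": 0,"wz": 0,"gripper": 1},{"tx": 0,"ty": 0.5,"tz": -69,"wx": 0,"wy": 0,"wz": 0,"gripper": 1},{"tx": 0,"ty": 0.5,"tz": -69.5,"wx": 0,"wy": 0,"wz": 0,"gripper": 1},{"tx": 0,"ty": 0.5,"tz": -69.5,"wx": 0,"wy": 0,"wz": 0,"gripper": 1},{"tx": 0,"ty": 0.5,"tz": -69.5,"wx": 0,"wy": 0,"wz": 0,"gripper": 1},{"tx": 0,"ty": 0.5,"tz": -69.5,"wx": 0,"wy": 0,"wz": 0,"gripper": 1}]}}

```text
clock: 7.35
tool_pos: [0.524, 0.197, 0.0262]
eef_rot: [[0.995, 0.103, 0.001], [0.103, -0.995, 0.0], [0.001, -0.0, -1.0]]
force: [-0.5, 0.2, -0.6]
gripper_width: 0.164
gripper_force: 30.0
```

Emit:
{"method": "drive_tool", "body": {"rows": [{"tx": 0,"ty": 0,"tz": 0,"wx": 0,"wy": 0,"wz": 0,"gripper": 0.3},{"tx": 0,"ty": 0,"tz": 0,"wx": 0,"wy": 0,"wz": 0,"gripper": 0},{"tx": 0,"ty": 0,"tz": 0,"wx": 0,"wy": 0,"wz": 0,"gripper": -0.3},{"tx": 0,"ty": 0,"tz": 0,"wx": 0,"wy": 0,"wz": 0,"gripper": -0.3},{"tx": 0,"ty": 0,"tz": 0,"wx": 0,"wy": 0,"wz": 0,"gripper": -0.3},{"tx": 0,"ty": 0,"tz": 15,"wx": 0,"wy": 0,"wz": 0,"gripper": -0.3},{"tx": 0,"ty": 0,"tz": 45,"wx": 0,"wy": 0,"wz": 0,"gripper": -0.3},{"tx": 0,"ty": 0,"tz": 80,"wx": 0,"wy": 0,"wz": 0,"gripper": -0.3},{"tx": 0,"ty": 0,"tz": 90,"wx": 0,"wy": 0,"wz": 0,"gripper": -0.3},{"tx": 0,"ty": 0,"tz": 90,"wx": 0,"wy": 0,"wz": 0,"gripper": -0.3}]}}

```text
clock: 8.35
tool_pos: [0.5249, 0.1972, 0.1174]
eef_rot: [[0.995, 0.103, 0.004], [0.103, -0.995, 0.001], [0.004, -0.0, -1.0]]
force: [-0.3, 0.2, -0.6]
gripper_width: 0.651
gripper_force: 0.0
```

```bash
python3 - <<'E'
from h import *
shot('w6'); plates('w6')
E
```

```text
t 8.4 tcp [523.7 196.9 115.8] yaw 5.89 tilt [0.0005 0.0001] F [ 0.43 -0.57 -1.09] w 61.3 gf 0.0
w6 spare org [524.  197.9] ang 5.81 sz [224.1  63.4] tool n1673 ang 5.91 midline y-off -1.0 [-8.6,6.6] topz 53.5
w6 brushrest org [528.2  70.3] ang -2.09 sz [ 63.2 224.4] 
w6 clip org [575.4 -69. ] ang 4.86 sz [224.4  62. ] tool n721 ang 4.69 midline y-off 2.0 [-5.9,6.5] topz 53.5
w6 scooprest org [ 460.7 -182.5] ang 7.13 sz [29.8 14.6]
```

Emit:
{"method": "drive_tool", "body": {"rows": [{"tx": 5,"ty": -30,"tz": 0,"wx": 0,"wy": 0,"wz": 0,"gripper": -0.3},{"tx": 12,"ty": -70,"tz": 0,"wx": 0,"wy": 0,"wz": 0,"gripper": -0.3},{"tx": 20,"ty": -110,"tz": 0,"wx": 0,"wy": 0,"wz": -0.1,"gripper": -0.3},{"tx": 30,"ty": -150,"tz": 0,"wx": 0,"wy": 0,"wz": -0.2,"gripper": -0.3},{"tx": 38,"ty": -190,"tz": 0,"wx": 0,"wy": 0,"wz": -0.2,"gripper": -0.3},{"tx": 46,"ty": -230,"tz": 0,"wx": 0,"wy": 0,"wz": -0.2,"gripper": -0.3},{"tx": 53,"ty": -268,"tz": 0,"wx": 0,"wy": 0,"wz": -0.2,"gripper": -0.3},{"tx": 53,"ty": -268,"tz": 0,"wx": 0,"wy": 0,"wz": -0.2,"gripper": -0.3},{"tx": 53,"ty": -268,"tz": 0,"wx": 0,"wy": 0,"wz": -0.2,"gripper": -0.3},{"tx": 53,"ty": -268,"tz": 0,"wx": 0,"wy": 0,"wz": -0.2,"gripper": -0.3}]}}

```text
clock: 9.4
tool_pos: [0.5755, -0.07, 0.1145]
eef_rot: [[0.997, 0.082, -0.003], [0.082, -0.997, 0.001], [-0.003, -0.001, -1.0]]
force: [0.1, -0.2, -0.2]
gripper_width: 0.651
gripper_force: 0.0
```

```bash
python3 - <<'E'
from h import *
shot('w7'); out=plates('w7'); o,a=out['clip']
for nm in ('w4','w7'):
    w,p=wcloud(nm); L=w.reshape(-1,3)*1000
    u=np.array([np.cos(np.radians(a)),np.sin(np.radians(a))]);v=np.array([-u[1],u[0]])
    sx=(L[:,:2]-o)@u; sy=(L[:,:2]-o)@v; z=L[:,2]
    for y in range(-34,35,4):
        r=[]
        for lo,hi in((-20,20),(-45,-25),(25,45)):
            m=(abs(sy-y)<2)&(sx>lo)&(sx<hi); r.append(z[m].max().round(0) if m.any() else None)
        print(y,r,end=' ')
    m=(abs(sy)<8)&(z>35)&(z<70); print("ends",np.percentile(sx[m],[0.5,99.5]))
E
```

```text
t 9.45 tcp [575.7 -69.7 114.9] yaw 4.76 tilt [-0.0022  0.0009] F [-0.09  0.71  0.21] w 60.9 gf 0.0
w7 spare org [525.  196.9] ang 5.71 sz [223.8  62.2] tool n608 ang 5.55 midline y-off -4.0 [-8.4,3.2] topz 53.2
w7 brushrest org [538.1  69. ] ang -1.96 sz [ 62.9 204.9] tool n23 ang -1.86 midline y-off 13.3 [-13.5,13.9] topz 48.2
w7 clip org [575.6 -70.5] ang 4.86 sz [224.6  63.1] tool n1695 ang 4.81 midline y-off -1.3 [-8.8,6.5] topz 53.4
w7 scooprest org [ 559.7 -197.7] ang 3.76 sz [223.4  62.6] tool n989 ang 2.74 midline y-off 1.1 [-8.0,6.2] topz 53.4
-34 [None, None, None] -30 [None, None, None] -26 [None, None, None] -22 [None, np.float64(66.0), np.float64(66.0)] -18 [None, np.float64(69.0), np.float64(70.0)] -14 [None, np.float64(67.0), np.float64(69.0)] -10 [np.float64(49.0), np.float64(61.0), np.float64(62.0)] -6 [np.float64(54.0), np.float64(56.0), np.float64(55.0)] -2 [np.float64(55.0), np.float64(55.0), np.float64(55.0)] 2 [np.float64(55.0), np.float64(55.0), np.float64(55.0)] 6 [np.float64(54.0), np.float64(56.0), np.float64(55.0)] 10 [np.float64(10.0), np.float64(61.0), np
[... 805 characters left out ...]
oat64(230.0)] -6 [np.float64(242.0), np.float64(55.0), np.float64(231.0)] -2 [np.float64(243.0), np.float64(55.0), np.float64(231.0)] 2 [np.float64(242.0), np.float64(55.0), np.float64(230.0)] 6 [np.float64(242.0), np.float64(56.0), np.float64(231.0)] 10 [np.float64(242.0), np.float64(62.0), np.float64(231.0)] 14 [np.float64(242.0), np.float64(67.0), np.float64(231.0)] 18 [np.float64(242.0), np.float64(69.0), np.float64(231.0)] 22 [np.float64(242.0), np.float64(25.0), np.float64(231.0)] 26 [np.float64(10.0), np.float64(9.0), np.float64(231.0)] 30 [np.float64(232.0), np.float64(9.0), np.float64(234.0)] 34 [np.float64(237.0), np.float64(2.0), np.float64(237.0)] ends [-56.5453159  137.34178842]
```

View pics/w7.png

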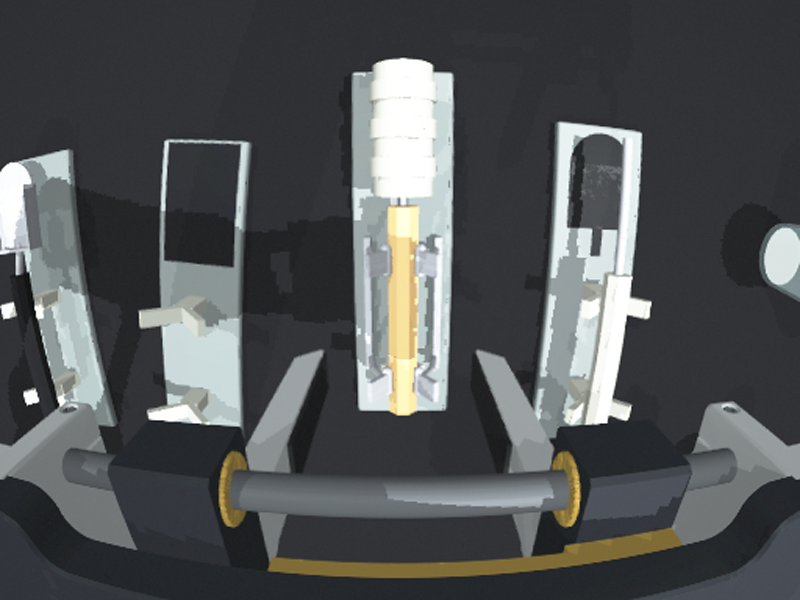

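The brush (400,260) lies in the clips between the open fingers. The low side rods reach only z = 20, below the fingertips at 26. I go down and grip at 40 N.

Emit:
{"method": "drive_tool", "body": {"rows": [{"tx": 2,"ty": -1.6,"tz": -30,"wx": 0,"wy": 0,"wz": 0,"gripper": -0.3},{"tx": 2,"ty": -1.6,"tz": -60,"wx": 0,"wy": 0,"wz": 0,"gripper": -0.3},{"tx": 2,"ty": -1.6,"tz": -80,"wx": 0,"wy": 0,"wz": 0,"gripper": -0.1},{"tx": 2,"ty": -1.6,"tz": -88,"wx": 0,"wy": 0,"wz": 0,"gripper": 0.2},{"tx": 2,"ty": -1.6,"tz": -88,"wx": 0,"wy": 0,"wz": 0,"gripper": 1},{"tx": 2,"ty": -1.6,"tz": -88,"wx": 0,"wy": 0,"wz": 0,"gripper": 1},{"tx": 2,"ty": -1.6,"tz": -88,"wx": 0,"wy": 0,"wz": 0,"gripper": 1},{"tx": 2,"ty": -1.6,"tz": -88,"wx": 0,"wy": 0,"wz": 0,"gripper": 1},{"tx": 2,"ty": -1.6,"tz": -88,"wx": 0,"wy": 0,"wz": 0,"gripper": 1},{"tx": 2,"ty": -1.6,"tz": -88,"wx": 0,"wy": 0,"wz": 0,"gripper": 1}], "force": 40}}

```text
clock: 10.45
tool_pos: [0.5795, -0.0715, 0.0291]
eef_rot: [[0.997, 0.081, 0.002], [0.081, -0.997, 0.002], [0.002, -0.002, -1.0]]
force: [-0.7, 5.0, 5.9]
gripper_width: 0.166
gripper_force: 40.0
```

Emit:
{"method": "drive_tool", "body": {"rows": [{"tx": 0,"ty": 0,"tz": 0,"wx": 0,"wy": 0,"wz": 0,"gripper": 1},{"tx": 0,"ty": 0,"tz": 0,"wx": 0,"wy": 0,"wz": 0,"gripper": 1},{"tx": 0,"ty": 0,"tz": 0,"wx": 0,"wy": 0,"wz": 0,"gripper": 1},{"tx": 0,"ty": 0,"tz": 3,"wx": 0,"wy": 0,"wz": 0,"gripper": 1},{"tx": 0,"ty": 0,"tz": 7,"wx": 0,"wy": 0,"wz": 0,"gripper": 1},{"tx": 0,"ty": 0,"tz": 12,"wx": 0,"wy": 0,"wz": 0,"gripper": 1},{"tx": 0,"ty": 0,"tz": 18,"wx": 0,"wy": 0,"wz": 0,"gripper": 1},{"tx": 0,"ty": 0,"tz": 30,"wx": 0,"wy": 0,"wz": 0,"gripper": 1},{"tx": 0,"ty": 0,"tz": 55,"wx": 0,"wy": 0,"wz": 0,"gripper": 1},{"tx": 0,"ty": 0,"tz": 80,"wx": 0,"wy": 0,"wz": 0,"gripper": 1}]}}

```text
clock: 11.45
tool_pos: [0.5789, -0.0736, 0.1095]
eef_rot: [[0.997, 0.082, 0.0], [0.082, -0.997, -0.001], [0.0, 0.001, -1.0]]
force: [-0.6, 0.8, 0.1]
gripper_width: 0.164
gripper_force: 40.0
```

Emit:
{"method": "drive_tool", "body": {"rows": [{"tx": -4,"ty": 12,"tz": 0,"wx": 0,"wy": 0,"wz": -0.1,"gripper": 1},{"tx": -12,"ty": 36,"tz": 0,"wx": 0,"wy": 0,"wz": -0.3,"gripper": 1},{"tx": -22,"ty": 64,"tz": 0,"wx": 0,"wy": 0,"wz": -0.5,"gripper": 1},{"tx": -32,"ty": 92,"tz": 0,"wx": 0,"wy": 0,"wz": -0.75,"gripper": 1},{"tx": -42,"ty": 120,"tz": 0,"wx": 0,"wy": 0,"wz": -0.95,"gripper": 1},{"tx": -48,"ty": 136,"tz": 0,"wx": 0,"wy": 0,"wz": -1.1,"gripper": 1},{"tx": -50,"ty": 142.5,"tz": 0,"wx": 0,"wy": 0,"wz": -1.13,"gripper": 1},{"tx": -50,"ty": 142.5,"tz": 0,"wx": 0,"wy": 0,"wz": -1.13,"gripper": 1},{"tx": -50,"ty": 142.5,"tz": 0,"wx": 0,"wy": 0,"wz": -1.13,"gripper": 1},{"tx": -50,"ty": 142.5,"tz": 0,"wx": 0,"wy": 0,"wz": -1.13,"gripper": 1}]}}

```text
clock: 12.45
tool_pos: [0.5292, 0.0689, 0.1078]
eef_rot: [[0.999, -0.037, 0.0], [-0.037, -0.999, -0.001], [0.0, 0.001, -1.0]]
force: [-0.3, 0.0, -0.1]
gripper_width: 0.164
gripper_force: 40.0
```

```bash
python3 - <<'E'
from h import *
shot('w8'); plates('w8')
w,p=wcloud('w8'); L=w.reshape(-1,3)*1000; C=p.reshape(-1,3).astype(int)
m=(L[:,2]>105)&(L[:,2]<165)&(abs(L[:,1]-67)<25)&(L[:,0]>560)&(L[:,0]<690)
print(np.percentile(L[m][:,0],99.5))
for a in range(565,680,10):
    q=m&(abs(L[:,0]-a)<5); print(a,np.round([np.median(L[q][:,1]),np.percentile(L[q][:,2],95)],1),end=' ')
E
```

```text
t 12.5 tcp [529.1  68.9 107.8] yaw -2.15 tilt [ 0.0002 -0.0004] F [-0.56  0.98 -1.02] w 15.5 gf 40.0
w8 spare org [524.2 197.4] ang 5.84 sz [225.1  63. ] tool n1328 ang 5.70 midline y-off -3.4 [-8.5,6.3] topz 53.4
w8 brushrest org [548.   69.4] ang -1.93 sz [ 62.5 171.2] tool n40 ang 4.33 midline y-off 13.1 [-9.6,14.0] topz 49.0
w8 clip org [575.5 -69.7] ang 4.6 sz [225.1  62.9] tool n25 ang 16.22 midline y-off -8.6 [-11.4,9.3] topz 54.5
w8 scooprest org [ 558.8 -198.1] ang 4.09 sz [223.9  63.6] tool n757 ang 3.99 midline y-off 2.8 [-4.4,7.2] topz 53.4
663.276222775292
565 [ 67.9 132.6] 575 [ 67.6 132.6] 585 [ 67.2 132.4] 595 [ 66.4 140. ] 605 [ 66.5 141.5] 615 [ 66.3 141.3] 625 [ 65.7 141.3] 635 [ 65.6 141.1] 645 [ 65.1 141.3] 655 [ 64.7 141.2] 665 [ 65.4 140.1]
  return _methods._mean(a, axis=axis, dtype=dtype,
  ret = ret.dtype.type(ret / rcount)
Traceback (most recent call last):
IndexError: index -1 is out of bounds for axis 0 with size 0
```

View pics/w8.png

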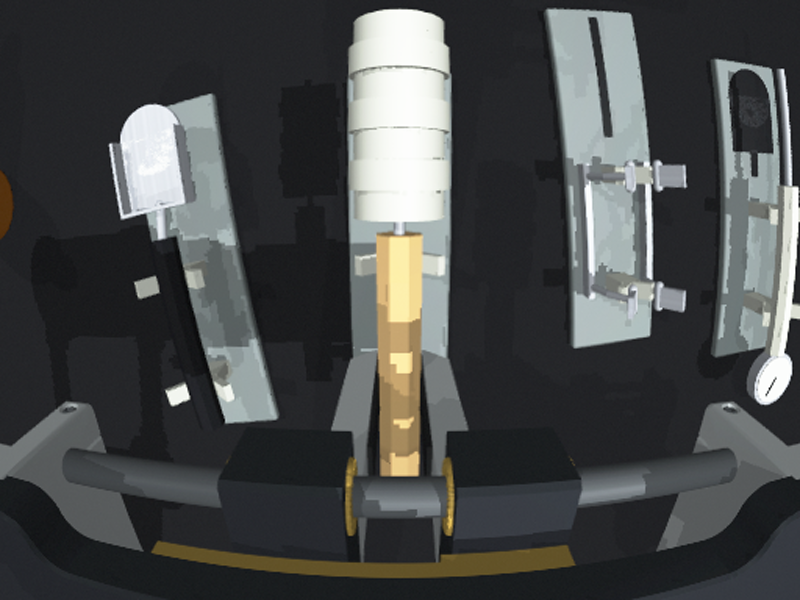

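The brush hangs level above brush_rest (400,280). Its handle top is at z = 132.5, so it has to go down about 79.5 mm.

Emit:
{"method": "drive_tool", "body": {"rows": [{"tx": 0,"ty": 0,"tz": -25,"wx": 0,"wy": 0,"wz": 0,"gripper": 1},{"tx": 0,"ty": 0,"tz": -48,"wx": 0,"wy": 0,"wz": 0,"gripper": 1},{"tx": 0,"ty": 0,"tz": -62,"wx": 0,"wy": 0,"wz": 0,"gripper": 1},{"tx": 0,"ty": 0,"tz": -70,"wx": 0,"wy": 0,"wz": 0,"gripper": 1},{"tx": 0,"ty": 0,"tz": -75,"wx": 0,"wy": 0,"wz": 0,"gripper": 1},{"tx": 0,"ty": 0,"tz": -78,"wx": 0,"wy": 0,"wz": 0,"gripper": 1},{"tx": 0,"ty": 0,"tz": -79.5,"wx": 0,"wy": 0,"wz": 0,"gripper": 1},{"tx": 0,"ty": 0,"tz": -79.5,"wx": 0,"wy": 0,"wz": 0,"gripper": 1},{"tx": 0,"ty": 0,"tz": -79.5,"wx": 0,"wy": 0,"wz": 0,"gripper": 1},{"tx": 0,"ty": 0,"tz": -79.5,"wx": 0,"wy": 0,"wz": 0,"gripper": 1}]}}

```text
clock: 13.5
tool_pos: [0.5294, 0.069, 0.0292]
eef_rot: [[0.999, -0.036, 0.002], [-0.036, -0.999, -0.002], [0.002, 0.001, -1.0]]
force: [-1.7, -5.0, 6.3]
gripper_width: 0.166
gripper_force: 40.0
```

Emit:
{"method": "drive_tool", "body": {"rows": [{"tx": 0,"ty": 0,"tz": 0,"wx": 0,"wy": 0,"wz": 0,"gripper": 0.3},{"tx": 0,"ty": 0,"tz": 0,"wx": 0,"wy": 0,"wz": 0,"gripper": 0},{"tx": 0,"ty": 0,"tz": 0,"wx": 0,"wy": 0,"wz": 0,"gripper": -0.3},{"tx": 0,"ty": 0,"tz": 0,"wx": 0,"wy": 0,"wz": 0,"gripper": -0.3},{"tx": 0,"ty": 0,"tz": 0,"wx": 0,"wy": 0,"wz": 0,"gripper": -0.3},{"tx": 0,"ty": 0,"tz": 15,"wx": 0,"wy": 0,"wz": 0,"gripper": -0.3},{"tx": 0,"ty": 0,"tz": 40,"wx": 0,"wy": 0,"wz": 0,"gripper": -0.3},{"tx": 0,"ty": 0,"tz": 70,"wx": 0,"wy": 0,"wz": 0,"gripper": -0.3},{"tx": 0,"ty": 0,"tz": 85,"wx": 0,"wy": 0,"wz": 0,"gripper": -0.3},{"tx": 0,"ty": 0,"tz": 85,"wx": 0,"wy": 0,"wz": 0,"gripper": -0.3}]}}

```text
clock: 14.5
tool_pos: [0.5306, 0.07, 0.1156]
eef_rot: [[0.999, -0.036, 0.005], [-0.036, -0.999, 0.0], [0.005, -0.0, -1.0]]
force: [0.7, -0.4, -0.5]
gripper_width: 0.649
gripper_force: 0.0
```

```bash
python3 - <<'E'
from h import *
shot('w9'); plates('w9')
E
```

```text
t 14.55 tcp [529.4  69.9 114.1] yaw -2.09 tilt [0.0022 0.0001] F [ 0.12 -0.46 -0.16] w 61.1 gf 0.0
w9 spare org [524.  197.2] ang 5.71 sz [224.5  62.6] tool n1282 ang 5.74 midline y-off -3.2 [-8.3,6.5] topz 53.3
w9 brushrest org [527.5  70. ] ang -2.19 sz [ 63.  224.8] tool n1680 ang -2.01 midline y-off -1.1 [-8.7,6.6] topz 53.4
w9 clip org [575.5 -70. ] ang 4.67 sz [225.1  63.6] tool n25 ang 6.85 midline y-off -8.3 [-11.7,10.6] topz 54.3
w9 scooprest org [ 558.8 -198.1] ang 4.24 sz [224.9  63.7] tool n726 ang 3.96 midline y-off 2.8 [-4.6,7.2] topz 53.5
```

The brush is seated, with its handle top at 53.4 and aligned. Next is the thermometer.

Emit:
{"method": "drive_tool", "body": {"rows": [{"tx": 3,"ty": -30,"tz": 0,"wx": 0,"wy": 0,"wz": 0.1,"gripper": -0.3},{"tx": 7,"ty": -70,"tz": 0,"wx": 0,"wy": 0,"wz": 0.3,"gripper": -0.3},{"tx": 10,"ty": -110,"tz": 0,"wx": 0,"wy": 0,"wz": 0.5,"gripper": -0.3},{"tx": 14,"ty": -150,"tz": 0,"wx": 0,"wy": 0,"wz": 0.7,"gripper": -0.3},{"tx": 18,"ty": -190,"tz": 0,"wx": 0,"wy": 0,"wz": 0.9,"gripper": -0.3},{"tx": 22,"ty": -230,"tz": 0,"wx": 0,"wy": 0,"wz": 1.03,"gripper": -0.3},{"tx": 25,"ty": -260,"tz": 0,"wx": 0,"wy": 0,"wz": 1.03,"gripper": -0.3},{"tx": 25,"ty": -269,"tz": 0,"wx": 0,"wy": 0,"wz": 1.03,"gripper": -0.3},{"tx": 25,"ty": -269,"tz": 0,"wx": 0,"wy": 0,"wz": 1.03,"gripper": -0.3},{"tx": 25,"ty": -269,"tz": 0,"wx": 0,"wy": 0,"wz": 1.03,"gripper": -0.3}]}}

```text
clock: 15.55
tool_pos: [0.5529, -0.1977, 0.1124]
eef_rot: [[0.997, 0.072, -0.002], [0.072, -0.997, 0.002], [-0.002, -0.002, -1.0]]
force: [0.0, 0.5, 0.7]
gripper_width: 0.65
gripper_force: 0.0
```

```bash
python3 - <<'E'
from h import *
shot('w10'); out=plates('w10'); o,a=out['scooprest']
for nm in ('w10','w9','w3'):
    w,p=wcloud(nm); L=w.reshape(-1,3)*1000
    u=np.array([np.cos(np.radians(a)),np.sin(np.radians(a))]);v=np.array([-u[1],u[0]])
    sx=(L[:,:2]-o)@u; sy=(L[:,:2]-o)@v; z=L[:,2]
    m=(z>38)&(z<60)&(abs(sy)<11); print(nm,"extent",sx[m].min().round(1),sx[m].max().round(1))
    m=(z>49)&(z<60)&(abs(sy)<11)&(sx>30); print("handle front",np.percentile(sx[m],97).round(1) if m.any() else '')
    m=(z>40)&(z<60)&(abs(sy)<40)&(sx<-50)&((abs(sy)>10)); print("dial mid",(sx[m].min()+sx[m].max())/2 if m.any() else '')
E
```

```text
t 15.6 tcp [ 553.1 -197.4  112.7] yaw 4.15 tilt [-0.0015  0.0015] F [0.11 0.14 0.19] w 60.9 gf 0.0
w10 spare org [425.5 163. ] ang 0.0 sz [10. 20.] 
w10 brushrest org [528.1  68.3] ang -1.93 sz [ 61.3 224.6] tool n696 ang -2.15 midline y-off -3.8 [-7.8,3.6] topz 53.2
w10 clip org [575.2 -71. ] ang 4.7 sz [225.3  63. ] tool n20 ang 5.94 midline y-off -8.4 [-11.8,9.6] topz 53.8
w10 scooprest org [ 559.1 -199. ] ang 4.09 sz [224.2  63.1] tool n1702 ang 4.25 midline y-off -0.9 [-8.5,6.7] topz 53.4
w10 extent -107.0 133.2
handle front 91.5
dial mid -86.28351390650286
w9 extent -108.1 133.3
handle front 94.7
dial mid -86.24342998105794
w3 extent -106.3 133.1
handle front 113.1
dial mid -86.55496123775603
```

View pics/w10.png

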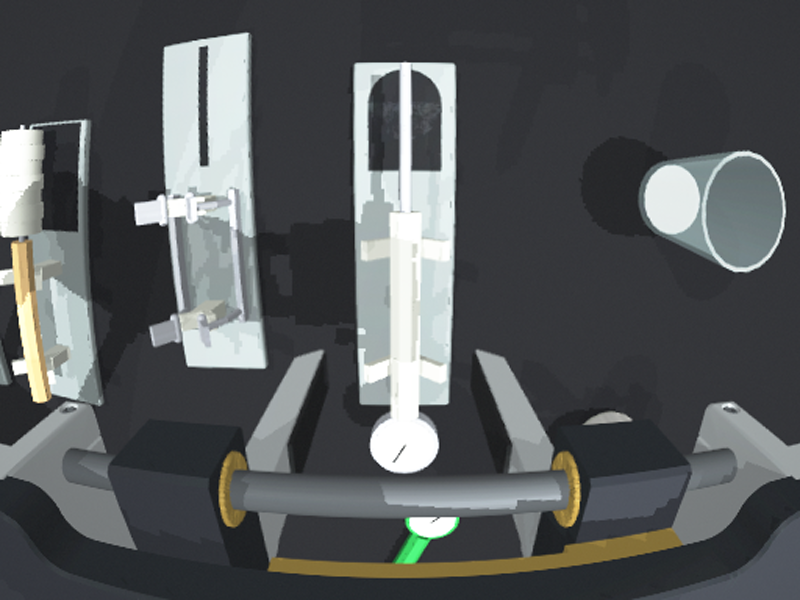

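The thermometer (405,320) is between the fingers, sitting 6.5 mm towards the dial, and clip_rest is empty on the left (210,220). I go down and grip.

Emit:
{"method": "drive_tool", "body": {"rows": [{"tx": 0,"ty": -0.8,"tz": -30,"wx": 0,"wy": 0,"wz": 0,"gripper": -0.3},{"tx": 0,"ty": -0.8,"tz": -58,"wx": 0,"wy": 0,"wz": 0,"gripper": -0.3},{"tx": 0,"ty": -0.8,"tz": -78,"wx": 0,"wy": 0,"wz": 0,"gripper": -0.1},{"tx": 0,"ty": -0.8,"tz": -86,"wx": 0,"wy": 0,"wz": 0,"gripper": 0.1},{"tx": 0,"ty": -0.8,"tz": -86,"wx": 0,"wy": 0,"wz": 0,"gripper": 0.3},{"tx": 0,"ty": -0.8,"tz": -86,"wx": 0,"wy": 0,"wz": 0,"gripper": 0.4},{"tx": 0,"ty": -0.8,"tz": -86,"wx": 0,"wy": 0,"wz": 0,"gripper": 0.4},{"tx": 0,"ty": -0.8,"tz": -86,"wx": 0,"wy": 0,"wz": 0,"gripper": 0.4},{"tx": 0,"ty": -0.8,"tz": -86,"wx": 0,"wy": 0,"wz": 0,"gripper": 0.4},{"tx": 0,"ty": -0.8,"tz": -86,"wx": 0,"wy": 0,"wz": 0,"gripper": 0.4}], "force": 45}}

```text
clock: 16.6
tool_pos: [0.5539, -0.2002, 0.0278]
eef_rot: [[0.997, 0.071, 0.001], [0.071, -0.997, -0.0], [0.001, 0.0, -1.0]]
force: [-0.2, 0.7, 0.8]
gripper_width: 0.3
gripper_force: 0.0
```

Emit:
{"method": "drive_tool", "body": {"rows": [{"tx": 0,"ty": 0,"tz": -1,"wx": 0,"wy": 0,"wz": 0,"gripper": 1},{"tx": 0,"ty": 0,"tz": -1,"wx": 0,"wy": 0,"wz": 0,"gripper": 1},{"tx": 0,"ty": 0,"tz": -1,"wx": 0,"wy": 0,"wz": 0,"gripper": 1},{"tx": 0,"ty": 0,"tz": -1,"wx": 0,"wy": 0,"wz": 0,"gripper": 1},{"tx": 0,"ty": 0,"tz": 5,"wx": 0,"wy": 0,"wz": 0,"gripper": 1},{"tx": 0,"ty": 0,"tz": 20,"wx": 0,"wy": 0,"wz": 0,"gripper": 1},{"tx": 0,"ty": 0,"tz": 40,"wx": 0,"wy": 0,"wz": 0,"gripper": 1},{"tx": 0,"ty": 0,"tz": 60,"wx": 0,"wy": 0,"wz": 0,"gripper": 1},{"tx": 0,"ty": 0,"tz": 75,"wx": 0,"wy": 0,"wz": 0,"gripper": 1},{"tx": 0,"ty": 0,"tz": 75,"wx": 0,"wy": 0,"wz": 0,"gripper": 1}]}}

```text
clock: 17.6
tool_pos: [0.5552, -0.2004, 0.1048]
eef_rot: [[0.997, 0.071, 0.004], [0.071, -0.997, -0.002], [0.004, 0.002, -1.0]]
force: [-0.3, 0.5, -0.8]
gripper_width: 0.166
gripper_force: 45.0
```

Emit:
{"method": "drive_tool", "body": {"rows": [{"tx": 2,"ty": 12,"tz": 0,"wx": 0,"wy": 0,"wz": 0.1,"gripper": 1},{"tx": 6,"ty": 36,"tz": 0,"wx": 0,"wy": 0,"wz": 0.1,"gripper": 1},{"tx": 11,"ty": 62,"tz": 0,"wx": 0,"wy": 0,"wz": 0.1,"gripper": 1},{"tx": 16,"ty": 88,"tz": 0,"wx": 0,"wy": 0,"wz": 0.1,"gripper": 1},{"tx": 20,"ty": 112,"tz": 0,"wx": 0,"wy": 0,"wz": 0.1,"gripper": 1},{"tx": 22.5,"ty": 124,"tz": 0,"wx": 0,"wy": 0,"wz": 0.1,"gripper": 1},{"tx": 22.5,"ty": 129,"tz": 0,"wx": 0,"wy": 0,"wz": 0.1,"gripper": 1},{"tx": 22.5,"ty": 129,"tz": 0,"wx": 0,"wy": 0,"wz": 0.1,"gripper": 1},{"tx": 22.5,"ty": 129,"tz": 0,"wx": 0,"wy": 0,"wz": 0.1,"gripper": 1},{"tx": 22.5,"ty": 129,"tz": 0,"wx": 0,"wy": 0,"wz": 0.1,"gripper": 1}]}}

```text
clock: 18.6
tool_pos: [0.5761, -0.0719, 0.1023]
eef_rot: [[0.997, 0.081, -0.0], [0.081, -0.997, -0.0], [-0.0, 0.0, -1.0]]
force: [0.3, -0.7, -0.5]
gripper_width: 0.164
gripper_force: 45.0
```

```bash
python3 - <<'E'
from h import *
shot('w11'); out=plates('w11')
w,p=wcloud('w11'); L=w.reshape(-1,3)*1000
for a in range(600,730,10):
    q=(abs(L[:,0]-a)<5)&(L[:,2]>105)&(L[:,2]<150)&(abs(L[:,1]+65)<25)
    if q.sum()>3: print(a,np.round([np.median(L[q][:,1]),np.percentile(L[q][:,2],90)],1),end=' ')
q=(L[:,2]>105)&(L[:,2]<150)&(abs(L[:,1]+65)<25);print("tip",L[q][:,0].max())
# jaws
o,a=np.array([575.3,-71.3]),4.7
u=np.array([np.cos(np.radians(a)),np.sin(np.radians(a))]);v=np.array([-u[1],u[0]])
sx=(L[:,:2]-o)@u; sy=(L[:,:2]-o)@v; z=L[:,2]
for lo,hi in((28,42),):
    m=(z>62)&(z<75)&(sx>lo)&(sx<hi)&(abs(sy)<35); print("front jaw tips sy",np.percentile(sy[m&(sy<0)],[5,95]).round(1),np.percentile(sy[m&(sy>0)],[5,95]).round(1))
E
```

```text
t 18.65 tcp [576.1 -72.  102.3] yaw 4.63 tilt [-0.0001 -0.0004] F [ 0.81 -0.34 -0.2 ] w 15.3 gf 45.0
w11 spare org [525.5 196.8] ang 5.87 sz [222.9  62.9] tool n613 ang 5.10 midline y-off -4.2 [-8.3,3.4] topz 53.2
w11 brushrest org [528.  64.] ang 0.0 sz [ 60. 225.] tool n1159 ang -2.18 midline y-off 1.9 [-4.0,11.6] topz 53.3
w11 clip org [599.4 -68.4] ang 4.69 sz [177.2  63. ] 
w11 scooprest org [ 559.4 -198. ] ang 3.98 sz [224.4  62.9] 
600 [-69.8 129.7] 610 [-68.7 129.7] 620 [-68.1 129.7] 630 [-67.2 129.6] 640 [-66.7 125.5] 650 [-65.7 124.7] 660 [-64.9 124.7] 670 [-63.9 124.8] 680 [-62.9 124.7] 690 [-62.2 124.7] 700 [-61.4 124.8] 710 [-60.6 124.9] tip 715.0572007624677
front jaw tips sy [-19.5 -13.8] [13.3 19.1]
```

View pics/w11.png

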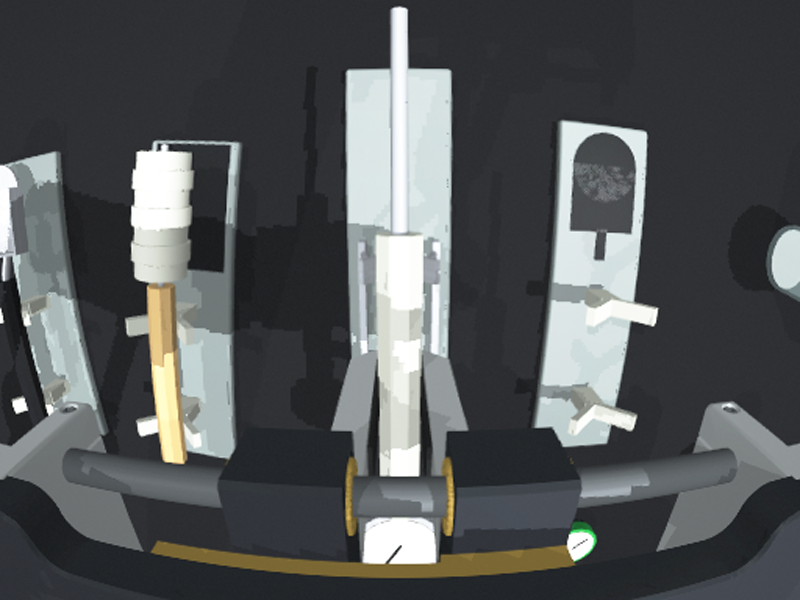

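The thermometer is above the clips (400,300). The jaw tips are symmetric about y = -71.5 and the handle is within 0.4 mm of that. I press it straight down, a little past seated.

Emit:
{"method": "drive_tool", "body": {"rows": [{"tx": 0,"ty": 0.3,"tz": -25,"wx": 0,"wy": 0,"wz": 0,"gripper": 1},{"tx": 0,"ty": 0.3,"tz": -45,"wx": 0,"wy": 0,"wz": 0,"gripper": 1},{"tx": 0,"ty": 0.3,"tz": -56,"wx": 0,"wy": 0,"wz": 0,"gripper": 1},{"tx": 0,"ty": 0.3,"tz": -62,"wx": 0,"wy": 0,"wz": 0,"gripper": 1},{"tx": 0,"ty": 0.3,"tz": -66,"wx": 0,"wy": 0,"wz": 0,"gripper": 1},{"tx": 0,"ty": 0.3,"tz": -70,"wx": 0,"wy": 0,"wz": 0,"gripper": 1},{"tx": 0,"ty": 0.3,"tz": -74,"wx": 0,"wy": 0,"wz": 0,"gripper": 1},{"tx": 0,"ty": 0.3,"tz": -77,"wx": 0,"wy": 0,"wz": 0,"gripper": 1},{"tx": 0,"ty": 0.3,"tz": -78,"wx": 0,"wy": 0,"wz": 0,"gripper": 1},{"tx": 0,"ty": 0.3,"tz": -78,"wx": 0,"wy": 0,"wz": 0,"gripper": 1}]}}

```text
clock: 19.65
tool_pos: [0.577, -0.0717, 0.0262]
eef_rot: [[0.997, 0.082, 0.002], [0.082, -0.997, -0.002], [0.002, 0.002, -1.0]]
force: [-2.6, -1.9, 9.0]
gripper_width: 0.163
gripper_force: 45.0
```

Emit:
{"method": "drive_tool", "body": {"rows": [{"tx": 0,"ty": 0,"tz": 1,"wx": 0,"wy": 0,"wz": 0,"gripper": 0.4},{"tx": 0,"ty": 0,"tz": 1,"wx": 0,"wy": 0,"wz": 0,"gripper": 0.1},{"tx": 0,"ty": 0,"tz": 1,"wx": 0,"wy": 0,"wz": 0,"gripper": -0.1},{"tx": 0,"ty": 0,"tz": 1,"wx": 0,"wy": 0,"wz": 0,"gripper": -0.2},{"tx": 0,"ty": 0,"tz": 1,"wx": 0,"wy": 0,"wz": 0,"gripper": -0.3},{"tx": 0,"ty": 0,"tz": 15,"wx": 0,"wy": 0,"wz": 0,"gripper": -0.3},{"tx": 0,"ty": 0,"tz": 40,"wx": 0,"wy": 0,"wz": 0,"gripper": -0.3},{"tx": 0,"ty": 0,"tz": 70,"wx": 0,"wy": 0,"wz": 0,"gripper": -0.3},{"tx": 0,"ty": 0,"tz": 88,"wx": 0,"wy": 0,"wz": 0,"gripper": -0.3},{"tx": 0,"ty": 0,"tz": 88,"wx": 0,"wy": 0,"wz": 0,"gripper": -0.3}]}}

```text
clock: 20.65
tool_pos: [0.5783, -0.0711, 0.115]
eef_rot: [[0.997, 0.082, 0.006], [0.082, -0.997, -0.001], [0.006, 0.002, -1.0]]
force: [0.9, 0.1, 0.2]
gripper_width: 0.649
gripper_force: 0.0
```

```bash
python3 - <<'E'
from h import *
shot('w12'); out=plates('w12')
E
```

```text
t 20.7 tcp [577.  -70.8 113.2] yaw 4.69 tilt [ 0.0024 -0.0006] F [-0.41  0.43 -1.35] w 61.1 gf 0.0
w12 spare org [524.7 197.3] ang 5.55 sz [224.8  62.7] tool n568 ang 5.10 midline y-off -4.4 [-8.7,2.8] topz 53.3
w12 brushrest org [540.5  64.5] ang 0.0 sz [ 61. 200.] tool n918 ang -4.25 midline y-off 0.7 [-12.4,10.9] topz 53.2
w12 clip org [575.7 -70.6] ang 4.68 sz [224.4  63.3] tool n1695 ang 4.67 midline y-off -1.1 [-8.6,6.6] topz 53.4
w12 scooprest org [ 559.7 -198.2] ang 3.84 sz [223.8  63.1]
```

The thermometer is home, with its top at 53.4, the same as the brush had there. Now I fetch the scoop.

Emit:
{"method": "drive_tool", "body": {"rows": [{"tx": -5,"ty": 30,"tz": 0,"wx": 0,"wy": 0,"wz": 0.1,"gripper": -0.3},{"tx": -13,"ty": 70,"tz": 0,"wx": 0,"wy": 0,"wz": 0.2,"gripper": -0.3},{"tx": -21,"ty": 110,"tz": 0,"wx": 0,"wy": 0,"wz": 0.2,"gripper": -0.3},{"tx": -29,"ty": 150,"tz": 0,"wx": 0,"wy": 0,"wz": 0.2,"gripper": -0.3},{"tx": -37,"ty": 190,"tz": 0,"wx": 0,"wy": 0,"wz": 0.2,"gripper": -0.3},{"tx": -45,"ty": 230,"tz": 0,"wx": 0,"wy": 0,"wz": 0.2,"gripper": -0.3},{"tx": -51,"ty": 260,"tz": 0,"wx": 0,"wy": 0,"wz": 0.2,"gripper": -0.3},{"tx": -53,"ty": 268,"tz": 0,"wx": 0,"wy": 0,"wz": 0.2,"gripper": -0.3},{"tx": -53,"ty": 268,"tz": 0,"wx": 0,"wy": 0,"wz": 0.2,"gripper": -0.3},{"tx": -53,"ty": 268,"tz": 0,"wx": 0,"wy": 0,"wz": 0.2,"gripper": -0.3}]}}

```text
clock: 21.7
tool_pos: [0.523, 0.1962, 0.1115]
eef_rot: [[0.995, 0.103, -0.001], [0.103, -0.995, -0.001], [-0.001, 0.001, -1.0]]
force: [0.5, -0.0, 0.2]
gripper_width: 0.649
gripper_force: 0.0
```

Emit:
{"method": "drive_tool", "body": {"rows": [{"tx": 0,"ty": 0,"tz": -10,"wx": 0,"wy": 0,"wz": 0,"gripper": -0.3},{"tx": 0,"ty": 0,"tz": -25,"wx": 0,"wy": 0,"wz": 0,"gripper": -0.3},{"tx": 0,"ty": 0,"tz": -40,"wx": 0,"wy": 0,"wz": 0,"gripper": -0.3},{"tx": 0,"ty": 0,"tz": -40,"wx": 0,"wy": 0,"wz": 0,"gripper": -0.3},{"tx": 0,"ty": 0,"tz": -40,"wx": 0,"wy": 0,"wz": 0,"gripper": -0.3},{"tx": 0,"ty": 0,"tz": -40,"wx": 0,"wy": 0,"wz": 0,"gripper": -0.3},{"tx": 0,"ty": 0,"tz": -40,"wx": 0,"wy": 0,"wz": 0,"gripper": -0.3},{"tx": 0,"ty": 0,"tz": -40,"wx": 0,"wy": 0,"wz": 0,"gripper": -0.3},{"tx": 0,"ty": 0,"tz": -40,"wx": 0,"wy": 0,"wz": 0,"gripper": -0.3},{"tx": 0,"ty": 0,"tz": -40,"wx": 0,"wy": 0,"wz": 0,"gripper": -0.3}]}}

```text
clock: 22.7
tool_pos: [0.5233, 0.1974, 0.0726]
eef_rot: [[0.995, 0.103, 0.0], [0.103, -0.995, 0.0], [0.0, 0.0, -1.0]]
force: [-0.2, 0.1, 0.1]
gripper_width: 0.647
gripper_force: 0.0
```

```bash
python3 - <<'E'
from h import *
shot('w13'); out=plates('w13')
o,a=out['spare'];w,p=wcloud('w13'); L=w.reshape(-1,3)*1000
u=np.array([np.cos(np.radians(a)),np.sin(np.radians(a))]);v=np.array([-u[1],u[0]])
sx=(L[:,:2]-o)@u; sy=(L[:,:2]-o)@v; z=L[:,2]
m=(z>35)&(z<60)&(abs(sy)<11);print(sx[m].max())
E
```

```text
t 22.75 tcp [523.3 197.4  72.6] yaw 5.9 tilt [ 0.0003 -0.    ] F [-0.09 -0.81  0.12] w 61.2 gf 0.0
w13 spare org [524.6 197.9] ang 5.91 sz [224.4  62.8] tool n2323 ang 5.54 midline y-off -1.2 [-8.5,6.6] topz 53.5
w13 brushrest org [530.6  75.1] ang -2.2 sz [ 53.7 219.5] tool n1363 ang -1.97 midline y-off -2.4 [-11.9,2.3] topz 53.4
w13 clip org [575.8 -68.5] ang 4.86 sz [224.6  63.1] tool n19 ang 12.34 midline y-off 5.1 [3.7,7.1] topz 49.4
w13 scooprest org [ 350.  -277.5] ang -90.0 sz [0. 0.] 
138.5388645044524
```

Emit:
{"method": "drive_tool", "body": {"rows": [{"tx": 0,"ty": -0.5,"tz": -20,"wx": 0,"wy": 0,"wz": 0,"gripper": -0.3},{"tx": 0,"ty": -0.5,"tz": -36,"wx": 0,"wy": 0,"wz": 0,"gripper": 0},{"tx": 0,"ty": -0.5,"tz": -46.5,"wx": 0,"wy": 0,"wz": 0,"gripper": 0.3},{"tx": 0,"ty": -0.5,"tz": -46.5,"wx": 0,"wy": 0,"wz": 0,"gripper": 0.4},{"tx": 0,"ty": -0.5,"tz": -46.5,"wx": 0,"wy": 0,"wz": 0,"gripper": 0.4},{"tx": 0,"ty": -0.5,"tz": -46.5,"wx": 0,"wy": 0,"wz": 0,"gripper": 0.4},{"tx": 0,"ty": -0.5,"tz": -46.5,"wx": 0,"wy": 0,"wz": 0,"gripper": 1},{"tx": 0,"ty": -0.5,"tz": -46.5,"wx": 0,"wy": 0,"wz": 0,"gripper": 1},{"tx": 0,"ty": -0.5,"tz": -46.5,"wx": 0,"wy": 0,"wz": 0,"gripper": 1},{"tx": 0,"ty": -0.5,"tz": -46.5,"wx": 0,"wy": 0,"wz": 0,"gripper": 1}], "force": 35}}

```text
clock: 23.75
tool_pos: [0.5237, 0.1966, 0.0264]
eef_rot: [[0.995, 0.103, 0.001], [0.103, -0.995, -0.0], [0.001, 0.0, -1.0]]
force: [-0.6, -0.9, 2.9]
gripper_width: 0.164
gripper_force: 35.0
```

Emit:
{"method": "drive_tool", "body": {"rows": [{"tx": 0,"ty": 0,"tz": 0,"wx": 0,"wy": 0,"wz": 0,"gripper": 1},{"tx": 0,"ty": 0,"tz": 0,"wx": 0,"wy": 0,"wz": 0,"gripper": 1},{"tx": 0,"ty": 0,"tz": 8,"wx": 0,"wy": 0,"wz": 0,"gripper": 1},{"tx": 0,"ty": 0,"tz": 20,"wx": 0,"wy": 0,"wz": 0,"gripper": 1},{"tx": 0,"ty": 0,"tz": 40,"wx": 0,"wy": 0,"wz": 0,"gripper": 1},{"tx": 0,"ty": 0,"tz": 60,"wx": 0,"wy": 0,"wz": 0,"gripper": 1},{"tx": 0,"ty": 0,"tz": 80,"wx": 0,"wy": 0,"wz": 0,"gripper": 1},{"tx": 0,"ty": 0,"tz": 95,"wx": 0,"wy": 0,"wz": 0,"gripper": 1},{"tx": 0,"ty": 0,"tz": 95,"wx": 0,"wy": 0,"wz": 0,"gripper": 1},{"tx": 0,"ty": 0,"tz": 95,"wx": 0,"wy": 0,"wz": 0,"gripper": 1}]}}

```text
clock: 24.75
tool_pos: [0.523, 0.1969, 0.121]
eef_rot: [[0.995, 0.103, 0.0], [0.103, -0.995, 0.0], [0.0, -0.0, -1.0]]
force: [-0.5, 0.1, -1.2]
gripper_width: 0.165
gripper_force: 35.0
```

Emit:
{"method": "drive_tool", "body": {"rows": [{"tx": 1,"ty": -10,"tz": 0,"wx": 0,"wy": 0,"wz": 0,"gripper": 1},{"tx": 3,"ty": -30,"tz": 0,"wx": 0,"wy": 0,"wz": 0,"gripper": 1},{"tx": 6,"ty": -60,"tz": 0,"wx": 0,"wy": 0,"wz": -0.1,"gripper": 1},{"tx": 9,"ty": -95,"tz": 0,"wx": 0,"wy": 0,"wz": -0.1,"gripper": 1},{"tx": 12,"ty": -130,"tz": 0,"wx": 0,"wy": 0,"wz": -0.1,"gripper": 1},{"tx": 15,"ty": -165,"tz": 0,"wx": 0,"wy": 0,"wz": -0.2,"gripper": 1},{"tx": 18,"ty": -200,"tz": 0,"wx": 0,"wy": 0,"wz": -0.2,"gripper": 1},{"tx": 21,"ty": -230,"tz": 0,"wx": 0,"wy": 0,"wz": -0.2,"gripper": 1},{"tx": 23,"ty": -250,"tz": 0,"wx": 0,"wy": 0,"wz": -0.2,"gripper": 1},{"tx": 24,"ty": -260,"tz": 0,"wx": 0,"wy": 0,"wz": -0.2,"gripper": 1}]}}

```text
clock: 25.75
tool_pos: [0.5465, -0.0655, 0.1197]
eef_rot: [[0.997, 0.08, -0.002], [0.08, -0.997, -0.0], [-0.002, 0.0, -1.0]]
force: [0.5, 0.1, -1.9]
gripper_width: 0.162
gripper_force: 35.0
```

Emit:
{"method": "drive_tool", "body": {"rows": [{"tx": 2,"ty": -20,"tz": 0,"wx": 0,"wy": 0,"wz": 0,"gripper": 1},{"tx": 4,"ty": -45,"tz": 0,"wx": 0,"wy": 0,"wz": -0.1,"gripper": 1},{"tx": 6,"ty": -75,"tz": 0,"wx": 0,"wy": 0,"wz": -0.1,"gripper": 1},{"tx": 9,"ty": -105,"tz": 0,"wx": 0,"wy": 0,"wz": -0.1,"gripper": 1},{"tx": 11,"ty": -127,"tz": 0,"wx": 0,"wy": 0,"wz": -0.1,"gripper": 1},{"tx": 12,"ty": -136.5,"tz": 0,"wx": 0,"wy": 0,"wz": -0.1,"gripper": 1},{"tx": 12,"ty": -136.5,"tz": 0,"wx": 0,"wy": 0,"wz": -0.1,"gripper": 1},{"tx": 12,"ty": -136.5,"tz": 0,"wx": 0,"wy": 0,"wz": -0.1,"gripper": 1},{"tx": 12,"ty": -136.5,"tz": 0,"wx": 0,"wy": 0,"wz": -0.1,"gripper": 1},{"tx": 12,"ty": -136.5,"tz": 0,"wx": 0,"wy": 0,"wz": -0.1,"gripper": 1}]}}

```text
clock: 26.75
tool_pos: [0.5591, -0.1985, 0.1209]
eef_rot: [[0.997, 0.073, -0.0], [0.073, -0.997, 0.0], [-0.0, -0.0, -1.0]]
force: [0.4, 0.7, -0.7]
gripper_width: 0.165
gripper_force: 35.0
```

```bash
python3 - <<'E'
from h import *
shot('w14'); out=plates('w14')
w,p=wcloud('w14'); L=w.reshape(-1,3)*1000
for a in range(590,720,10):
    q=(abs(L[:,0]-a)<5)&(L[:,2]>115)&(L[:,2]<170)&(abs(L[:,1]+195)<28)
    if q.sum()>3: print(a,np.round([np.median(L[q][:,1]),np.percentile(L[q][:,2],90)],1),end=' ')
q=(L[:,2]>115)&(L[:,2]<170)&(abs(L[:,1]+195)<25);print("tip",L[q][:,0].max())
E
```

```text
t 26.8 tcp [ 559.2 -198.7  121. ] yaw 4.16 tilt [-0.      0.0001] F [ 0.16 -0.13 -0.44] w 15.2 gf 35.0
w14 spare org [434.5 169. ] ang 0.0 sz [20. 38.] 
w14 brushrest org [528.1  66.1] ang -1.32 sz [ 60.4 224.3] tool n670 ang -2.13 midline y-off -1.5 [-5.9,5.8] topz 53.2
w14 clip org [576.  -71.3] ang 4.97 sz [225.   63.2] tool n1383 ang 4.41 midline y-off -2.7 [-8.3,7.1] topz 53.3
w14 scooprest org [ 544.7 -199.8] ang 4.09 sz [114.9  62.6] 
590 [-196.   148.1] 600 [-195.3  148. ] 610 [-194.6  148.1] 620 [-194.2  147.6] 630 [-193.   140.5] 640 [-190.5  145.7] 650 [-191.6  144.4] 660 [-191.   144.2] 670 [-190.4  143.9] 680 [-190.1  136.4] 690 [-189.5  135.7] 700 [-189.7  135.5] tip 698.8538217577172
```

View pics/w14.png

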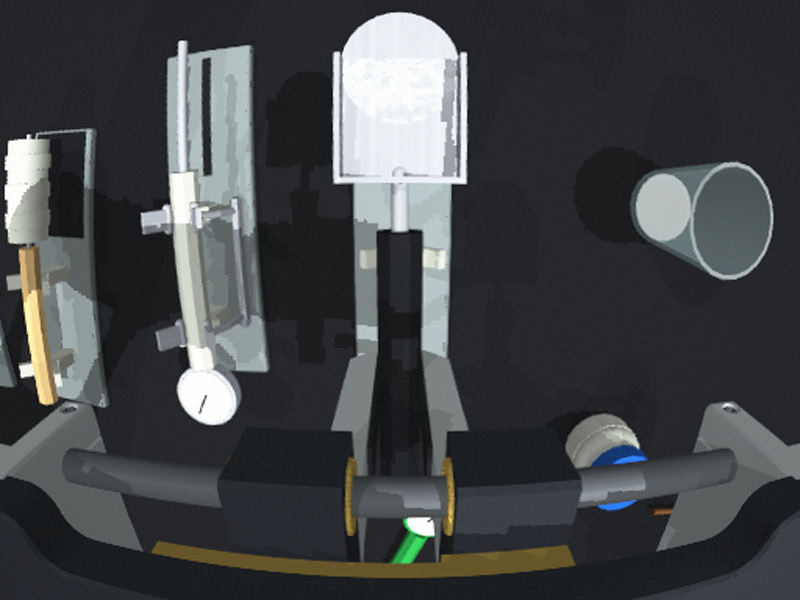

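The scoop hangs level above scoop_rest (400,260) and the jar and beaker are clear. I lower it 95 mm with a 1 mm shift right, then release it.

Emit:
{"method": "drive_tool", "body": {"rows": [{"tx": 0,"ty": -1,"tz": -20,"wx": 0,"wy": 0,"wz": 0,"gripper": 1},{"tx": 0,"ty": -1,"tz": -45,"wx": 0,"wy": 0,"wz": 0,"gripper": 1},{"tx": 0,"ty": -1,"tz": -68,"wx": 0,"wy": 0,"wz": 0,"gripper": 1},{"tx": 0,"ty": -1,"tz": -80,"wx": 0,"wy": 0,"wz": 0,"gripper": 1},{"tx": 0,"ty": -1,"tz": -88,"wx": 0,"wy": 0,"wz": 0,"gripper": 1},{"tx": 0,"ty": -1,"tz": -93,"wx": 0,"wy": 0,"wz": 0,"gripper": 1},{"tx": 0,"ty": -1,"tz": -95,"wx": 0,"wy": 0,"wz": 0,"gripper": 1},{"tx": 0,"ty": -1,"tz": -95,"wx": 0,"wy": 0,"wz": 0,"gripper": 1},{"tx": 0,"ty": -1,"tz": -95,"wx": 0,"wy": 0,"wz": 0,"gripper": 1},{"tx": 0,"ty": -1,"tz": -95,"wx": 0,"wy": 0,"wz": 0,"gripper": 1}]}}

```text
clock: 27.8
tool_pos: [0.5596, -0.2004, 0.0267]
eef_rot: [[0.997, 0.071, 0.001], [0.071, -0.997, 0.0], [0.001, -0.0, -1.0]]
force: [-0.4, 4.4, 2.4]
gripper_width: 0.164
gripper_force: 35.0
```

Emit:
{"method": "drive_tool", "body": {"rows": [{"tx": 0,"ty": 0,"tz": 0,"wx": 0,"wy": 0,"wz": 0,"gripper": 0.4},{"tx": 0,"ty": 0,"tz": 0,"wx": 0,"wy": 0,"wz": 0,"gripper": 0.1},{"tx": 0,"ty": 0,"tz": 0,"wx": 0,"wy": 0,"wz": 0,"gripper": -0.2},{"tx": 0,"ty": 0,"tz": 0,"wx": 0,"wy": 0,"wz": 0,"gripper": -0.3},{"tx": 0,"ty": 0,"tz": 0,"wx": 0,"wy": 0,"wz": 0,"gripper": -0.3},{"tx": 0,"ty": 0,"tz": 15,"wx": 0,"wy": 0,"wz": 0,"gripper": -0.3},{"tx": 0,"ty": 0,"tz": 40,"wx": 0,"wy": 0,"wz": 0,"gripper": -0.3},{"tx": 0,"ty": 0,"tz": 75,"wx": 0,"wy": 0,"wz": 0,"gripper": -0.3},{"tx": 0,"ty": 0,"tz": 115,"wx": 0,"wy": 0,"wz": 0,"gripper": -0.3},{"tx": 0,"ty": 0,"tz": 155,"wx": 0,"wy": 0,"wz": 0,"gripper": -0.3}]}}

```text
clock: 28.8
tool_pos: [0.5589, -0.2006, 0.1821]
eef_rot: [[0.997, 0.071, -0.001], [0.071, -0.997, 0.0], [-0.001, -0.0, -1.0]]
force: [-0.3, -0.1, 0.2]
gripper_width: 0.649
gripper_force: 0.0
```

Emit:
{"method": "drive_tool", "body": {"rows": [{"tx": -10,"ty": 20,"tz": 20,"wx": 0,"wy": 0,"wz": 0,"gripper": -0.3},{"tx": -30,"ty": 50,"tz": 50,"wx": 0,"wy": 0,"wz": 0,"gripper": -0.3},{"tx": -50,"ty": 80,"tz": 80,"wx": 0,"wy": 0,"wz": 0,"gripper": -0.3},{"tx": -70,"ty": 110,"tz": 110,"wx": 0,"wy": 0,"wz": 0,"gripper": -0.3},{"tx": -80,"ty": 140,"tz": 130,"wx": 0,"wy": 0,"wz": 0,"gripper": -0.3},{"tx": -80,"ty": 155,"tz": 130,"wx": 0,"wy": 0,"wz": 0,"gripper": -0.3},{"tx": -80,"ty": 160,"tz": 130,"wx": 0,"wy": 0,"wz": 0,"gripper": -0.3},{"tx": -80,"ty": 160,"tz": 130,"wx": 0,"wy": 0,"wz": 0,"gripper": -0.3},{"tx": -80,"ty": 160,"tz": 130,"wx": 0,"wy": 0,"wz": 0,"gripper": -0.3},{"tx": -80,"ty": 160,"tz": 130,"wx": 0,"wy": 0,"wz": 0,"gripper": -0.3}]}}

```text
clock: 29.8
tool_pos: [0.4792, -0.0415, 0.31]
eef_rot: [[0.998, 0.07, -0.002], [0.07, -0.998, -0.0], [-0.002, 0.0, -1.0]]
force: [0.6, -0.6, -0.1]
gripper_width: 0.65
gripper_force: 0.0
```

```bash
python3 - <<'E'
from h import *
shot('w15'); plates('w15')
E
```

```text
t 29.85 tcp [479.3 -41.5 310.1] yaw 4.03 tilt [-0.0015 -0.0001] F [-0.03 -0.56 -0.2 ] w 61.2 gf 0.0
w15 spare org [523.7 197.1] ang 5.89 sz [224.9  63.5] 
w15 brushrest org [527.2  69.6] ang -1.88 sz [ 62.7 224.1] tool n582 ang -2.09 midline y-off -2.1 [-8.5,6.5] topz 53.3
w15 clip org [576.  -70.7] ang 4.86 sz [223.6  62.9] tool n648 ang 4.42 midline y-off 0.1 [-8.8,7.4] topz 53.5
w15 scooprest org [ 558.4 -198.1] ang 4.02 sz [222.4  62.5] tool n539 ang 3.92 midline y-off 0.1 [-9.2,6.2] topz 53.5
```

View pics/w15.png

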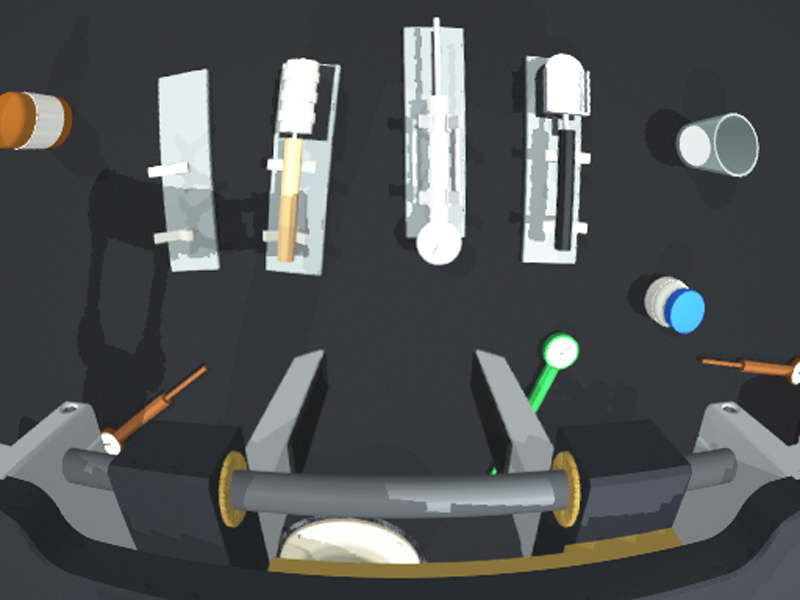

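The final view shows the brush (295,160), thermometer (437,140) and scoop (565,150) each in its own holder, with tops at 53.3 to 53.5 mm. The spare rest is empty and the bottle, beaker and jar are standing.

```bash
python3 -c "
from bench import ctrl
print(ctrl.hand_in())"
```

```text
the job is handed in; nothing more can be done
None
```

The job is handed in after about 30 s on the robot's clock: brush, scoop and thermometer each measure as seated and aligned in their own holders, the scoop having been parked in the spare, and the bottle, beaker and jar are still standing.

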